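Snap the mallet out of its spring clips and stand it on its head in the chisel block

ROBOT

A 6-joint arm with a two-finger parallel gripper is mounted at the origin on the work surface. World frame = base frame: x ahead of the robot, y to its left, z up, the work surface at z = 0. Lengths are in m, angles in degrees, forces in N, time in s.
With the tool pointing down it reaches from about 0.4 to 0.825 m from the base axis. Payload 7 kg.
Tool frame: the origin (TCP) lies on the centre line of the jaws, within the pads' length; the fingertips stand 17 mm ahead of it and the grasp point (between the pads) lies 2 mm behind it; z points along the fingers, y is the direction in which the jaws open and shut (so a half turn about z gives the same grasp; the last joint's range is limited). The gripper opens to 88 mm and grips with 3 to 60 N. Pads are 19 mm wide; open, the fingers measure 130 mm over their backs; the gripper's body (78 mm by 193 mm) begins 47 mm behind the grasp point.
Start: joints at [-59.525, 20.546, 0.682, 0, -70.136, -16.507], TCP at [0.163, -0.655, 0.244] pointing down, gripper open.
Joint ranges: [-176.03, 176.03], [-82.01, 121.73], [-58.28, 71.71], [-173.87, 95.51], [-174.79, -0.11], [-173.66, 173.66]. Speed limits (degrees/s): [136.94, 136.94, 172.46, 180, 180, 180].

INTERFACE

Orientations are given as [roll, pitch, yaw] about the fixed x, y, z axes, in that order (R = Rz(yaw) Ry(pitch) Rx(roll)).
In Python, from plant import telemetry, vision, close_job, recognise, silhouettes, place_of gives the robot as it stands.
- The arm moves only by the shell command python3 -m handwheel 'ROWS'. ROWS is JSON, a list that holds one entry, the list of rows, each a list of 5 numbers: the shift along the tool's x, y, z in m, then the turn about the tool's z in rad, then the closure, from 0 (fully open) to 1 (shut). In form: [[[tx, ty, tz, yaw, gripper], ...]]. A call has 1 to 20 rows; each row shifts and turns the commanded pose from where the row before left it, along the tool's axes as they then stand; what a row does not reach is not made up. A row lasts 1/12 s, in which the tool goes at most 41.7 mm and 7.16 degrees, less where a joint would pass 70% of its speed; a pose out of reach is approached as far as the arm can. A call with a gripper value outside its range is refused whole. The fingers move at their own pace and stop on an object; the grip force is fixed at half the most. Time passes only in rows, so rows that do not move let the fingers close. It gives the time, the measured TCP pose, the force and the opening at its end, in the units of the state.
- telemetry.get_obs(): the state, without advancing time (a new reading comes with each control period).
- vision.snapshot(name): name is "scene" or "top" or "wrist"; returns a dict with "color" (400x640x3 uint8, red, green, blue), "mtx" (3x3 intrinsics, pixels), "cam_to_world" (4x4, takes a point from camera to world coordinates); the wrist camera has in their place "tool_from_camera" (4x4, takes a point from camera to tool coordinates, whose origin is the TCP and whose axes are the flange's). Camera axes: x right, y down, z forward; pixel columns grow to the right and rows downward; lengths in m; the calibration is good to about 2 mm. A picture is of the moment at which its call begins: read the wrist's pose just before it. There is no depth.
- close_job(): hands the job in, once; it reports no verdict.
Trained networks look in a picture, given as the dict that the camera call returned (one of the last four; its "shot" number tells which), for a name from the list of things; names that differ only in an ending like _2 or _b are one class to them, and where a whole thing is asked for, a point or a joint stands for the part that bears it (a point fixed in the world has none). Each returns a list of dicts, best first, with "conf" (0 to 1); they miss things now and then, are a little off and sometimes report something else, mostly with a low value. They report only what shows in the picture. A call takes as long as a camera call. They do not tell look-alikes from the thing itself.
- recognise(name, picture): "xy" ([column, row] in pixels, amid what is visible of it).
- silhouettes(name, picture): "region" (400x640 bool, what is visible of it) and "xy" ([column, row] in pixels, amid what is visible of it).
- place_of(name, picture): "xy" ([column, row] in pixels: a listed point, or the origin of a listed thing).
The state is a dict: "clock": time; "joint_pos": joint angles; "qvel": joint speeds; "tau": joint torques, N m; "tool_pos": TCP position; "orientation": TCP orientation; "force": force on the tool from outside, world axes, zero at the start; "moment": the same for the moment, N m; "opening": finger opening in m.
Only numpy, scipy, OpenCV 4.12 (cv2) and the standard library are available. Lean on these libraries where they do the work, as an engineer would, in place of code of your own. Each camera call takes 0.05 s, during which the arm holds its last target.

TASK

Set out the carving mallet: snap it forward out of the two spring clips on the rail and stand it on its head, handle straight up, in the empty square bay of the chisel block, and let go. There is no room to turn it over in one grip, so use a clear patch of bench; never drop it, and leave the other things where they are.

Things in the scene. Friction and masses are not known exactly. Their poses are not given: they have to be found in the camera images.
- mallet: Turned beech carver's mallet, 220 mm long, about 0.28 kg (varies), round about its y. Origin: centre of the head's flat striking face; +y runs along its axis to the handle's end. Head 80 mm long, 60 mm across at the face, tapering to 51; handle 25 mm across from 80 to 205 mm; pommel 30 mm across to 220 mm. Centre of mass about 70 mm from the face
- mallet_mid (a point): Point on the mallet's axis 145 mm from its face, in the middle of the handle; at the start it lies about midway between the two clips, the mallet level, +y along the rail's +y. Laid on the bench, the mallet rests on its face's rim and its pommel, the axis rising 4 degrees towards the head; it does not roll if let go gently
- rail: Fixed wooden clip rail. Origin: on the bench, mid-thickness of its board; -x is its front, towards the robot, +y along the board. Board 18 mm thick, y = -150 to +200 mm, top 120 mm above the bench; end cheeks as high, 18 mm thick, reach 60 mm to front and back. An empty clip at y = +150 mm. The clipped handle lies 51 mm in front of the origin, 105 mm up, 29 mm clear of the board
- clip_head (a point): Centre of the sprung C-shaped steel clip nearer the mallet's head: 16 mm wide, opening to the rail's front (-x), on a stand-off block; 105 mm up, rail x = -51, y = -5 mm. The clips' lips spread by spring: a straight pull to rail -x of about 10 to 20 N in all snaps the handle out within 15 mm; 35 mm forward the mallet is clear
- clip_end (a point): Centre of the like clip nearer the handle's end, rail y = +75 mm. Between the two clips 64 mm of the handle is free
- chisel_block: Fixed wooden chisel block with a square bay. Origin: on the bench under the bay's centre; -x is its front. Outside x = -95 to +55, y = -90 to +90 mm, 60 mm high. Round chisel handles 25 mm thick stand in it up to 152-160 mm above the bench, at (x, y) mm: (-70,-58) (-70,0) (-70,58) (-12,68) (30,68) (-12,-68) (30,-68); they do not move
- bay (a point): Centre of the bay's floor in the chisel block, 10 mm above the bench; the bay is 84 by 84 mm, open above; axes as the block
- stock_tray: Fixed wooden tray of inlay pieces, 170 (x) by 180 (y) by 50 mm high. Origin: centre of the underside
- glue_jar: Bystander: amber glass jar with lid, 60 mm across, 85 mm high. Origin: centre of the underside
- offcut: Bystander: wooden block 55 by 40 by 30 mm high. Origin: centre of the underside
- weight: Bystander: brass press weight, 40 mm across, 56 mm high with its knob. Origin: centre of the underside
- cup: Bystander: white china cup without handle, 52 mm across, 50 mm high. Origin: centre of the underside
- brush: Bystander: brush, 170 mm long, along its x, lying under the clipped mallet, less than 30 mm high. Origin: centre of the underside
- hammer: Bystander: hammer, 240 mm long, lying along its x, handle to -x, less than 40 mm high. Origin: near its middle, on the bench
- screwdriver: Bystander: screwdriver, 190 mm long, lying along its x, less than 35 mm high. Origin: near its middle, on the bench
There are look-alikes about, which are no part of the job. Of the things that look like the chisel_block, the larger one is meant.

How it is judged:
By the outcome, as a careful person would: the job done as asked, in the order asked, and still so for the second after the job is handed in, with the robot touching nothing.
It also fails if it takes over 67 s, if anything falls off the work surface, if the arm or the gripper's body presses on something with over 40 N, if the wrist force passes 120 N, or if a joint passes its speed limit or range.

## Working session

There is one attempt and no reset: what is moved stays moved. The work goes in short steps, Python scripts to look and compute and a shell command to move; the robot and the scene stay as the last step left them, time stands still between calls to the robot, and variables do not carry over. Pictures are saved under pics/ and viewed, and the job is handed in when it is done.

```bash
ls; mkdir -p pics; python3 - <<'E'
from plant import telemetry, vision
import cv2
o=telemetry.get_obs();print({k:o[k] for k in('clock','joint_pos','tool_pos','orientation','force','opening')})
for n in('scene','top','wrist'):
    s=vision.snapshot(n);cv2.imwrite(f'pics/{n}0.png',s['color'][:,:,::-1])
    print(n,s['mtx'].tolist(),[ (k,s[k].round(4).tolist()) for k in s if 'cam' in k])
E
```

```text
pics
{'clock': 0.0, 'joint_pos': array([-5.95242754e+01,  2.05915645e+01,  6.33045302e-01, -1.99956294e-02,
       -7.01376329e+01, -1.65073891e+01]), 'tool_pos': array([ 0.16279571, -0.65458107,  0.24261608]), 'orientation': array([ 1.79902470e+02, -9.30081658e-03, -1.66038466e+02]), 'force': array([-0.27592017,  0.22785157,  0.19250863]), 'opening': 0.0873114220338483}
scene [[388.8094291864692, 0.0, 317.35499627194537], [0.0, 388.8094291864692, 201.1421921255999], [0.0, 0.0, 1.0]] [('cam_to_world', [[0.0859, 0.6628, -0.7438, 1.3134], [0.9962, -0.0494, 0.0711, -0.0025], [0.0103, -0.7471, -0.6646, 0.7553], [0.0, 0.0, 0.0, 1.0]])]
top [[468.9593696074262, 0.0, 315.3789522980912], [0.0, 468.9593696074262, 196.80126484867137], [0.0, 0.0, 1.0]] [('cam_to_world', [[0.0081, -0.9942, 0.1072, 0.4067], [-0.9999, -0.0074, 0.0067, 0.047], [-0.0059, -0.1073, -0.9942, 1.3499], [0.0, 0.0, 0.0, 1.0]])]
wrist [[335.79275485136503, 0.0, 318.9813746356566], [0.0, 335.79275485136503, 202.3927970823449], [0.0, 0.0, 1.0]] [('tool_from_camera', [[-0.0007, -0.9521, -0.3057, 0.0823], [1.0, -0.0004, -0.0013, -0.0], [0.0011, -0.3057, 0.9521, -0.1418], [0.0, 0.0, 0.0, 1.0]])]
```

View pics/scene0.png

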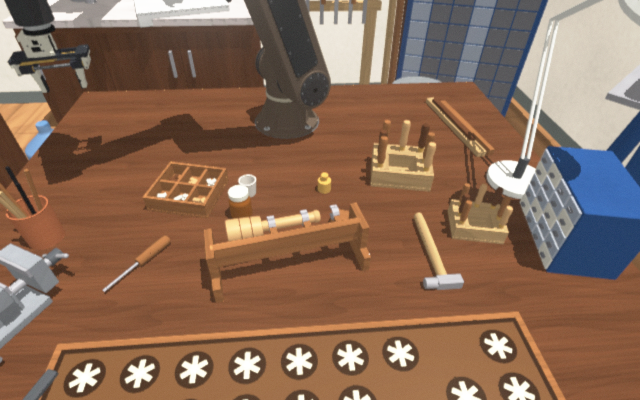

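View pics/top0.png

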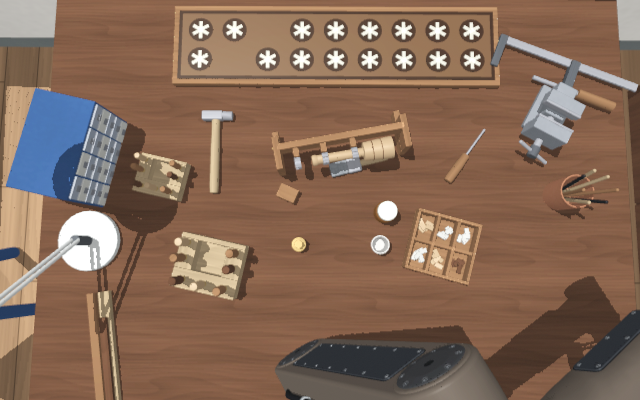

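View pics/wrist0.png

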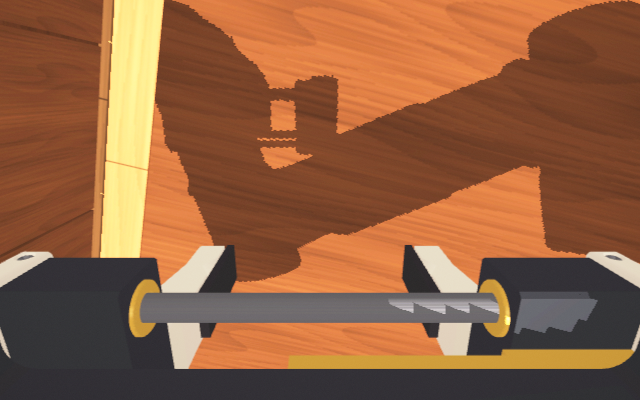

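The scene camera looks from beyond the rail back at the robot, and the top camera has +x up and +y left. In the top picture the rail is near (341,140), with the mallet's head on its right at (378,152). The large chisel block is at (210,263), its look-alike at (160,177), and the offcut at (288,193). Next I'll triangulate the points.

```bash
cat > h.py <<'E'
import numpy as np, cv2
from scipy.spatial.transform import Rotation as R
from plant import telemetry, vision, recognise, silhouettes, place_of
def ray(s,uv,T=None):
    T=s['cam_to_world'] if T is None else T
    d=np.linalg.inv(s['mtx'])@[uv[0],uv[1],1.]; d=T[:3,:3]@d
    return T[:3,3],d/np.linalg.norm(d)
def tri(rs):
    A=np.zeros((3,3));b=np.zeros(3)
    for c,d in rs:
        P=np.eye(3)-np.outer(d,d);A+=P;b+=P@c
    p=np.linalg.solve(A,b)
    return p,[np.linalg.norm((np.eye(3)-np.outer(d,d))@(p-c))*1e3 for c,d in rs]
def atz(s,uv,z,T=None):
    c,d=ray(s,uv,T);return c+d*(z-c[2])/d[2]
def proj(s,p,T=None):
    T=np.linalg.inv(s['cam_to_world'] if T is None else T)
    q=s['mtx']@(T[:3,:3]@p+T[:3,3]);return q[:2]/q[2]
def wrist():
    o=telemetry.get_obs();s=vision.snapshot('wrist')
    W=np.eye(4);W[:3,:3]=R.from_euler('xyz',o['orientation'],degrees=True).as_matrix();W[:3,3]=o['tool_pos']
    return s,W@s['tool_from_camera']
E
python3 - <<'E'
from h import *
a=vision.snapshot('top');b=vision.snapshot('scene')
for n in 'mallet mallet_mid rail clip_head clip_end chisel_block bay stock_tray glue_jar offcut weight cup brush hammer'.split():
    A=place_of(n,a);B=place_of(n,b)
    print(n,[(np.round(x['xy']).tolist(),round(x['conf'],2)) for x in A[:3]],[(np.round(x['xy']).tolist(),round(x['conf'],2)) for x in B[:3]])
    for x in A[:2]:
        for y in B[:2]:
            p,e=tri([ray(a,x['xy']),ray(b,y['xy'])])
            if max(e)<12: print('   ',p.round(4),np.round(e,1))
print(telemetry.get_obs()['clock'])
E
```

```text
mallet [([390.0, 146.0], 0.87)] [([228.0, 232.0], 0.65)]
    [ 0.681  -0.1447  0.1074] [1. 1.]
mallet_mid [([338.0, 158.0], 0.96), ([327.0, 155.0], 0.18)] [([289.0, 218.0], 0.61)]
    [ 0.6466 -0.0053  0.1097] [1.1 1.1]
rail [([348.0, 146.0], 0.55)] [([280.0, 265.0], 0.61)]
    [ 0.701  -0.0369  0.0046] [2.5 2.5]
clip_head [([357.0, 152.0], 0.94), ([327.0, 157.0], 0.3)] [([272.0, 223.0], 0.98)]
    [ 0.6609 -0.0502  0.1109] [4.6 4.6]
clip_end [([328.0, 160.0], 0.8), ([214.0, 256.0], 0.17)] [([304.0, 219.0], 0.57)]
    [0.6423 0.026  0.1011] [3.2 3.2]
chisel_block [([159.0, 174.0], 0.89), ([213.0, 256.0], 0.72)] [([396.0, 175.0], 0.91), ([474.0, 230.0], 0.59)]
    [ 0.6128  0.5059 -0.0042] [8.6 8.6]
    [0.3778 0.3395 0.0123] [6. 6.]
bay [([162.0, 175.0], 0.91), ([218.0, 260.0], 0.71)] [([470.0, 228.0], 0.84), ([401.0, 178.0], 0.7), ([324.0, 191.0], 0.31)]
    [6.098e-01 4.943e-01 2.000e-04] [9.6 9.6]
    [ 0.3706  0.3438 -0.0075] [8.7 8.7]
stock_tray [([439.0, 245.0], 0.89)] [([191.0, 195.0], 0.69)]
    [ 0.4165 -0.295   0.0047] [3.3 3.3]
glue_jar [([380.0, 212.0], 0.84), ([346.0, 143.0], 0.17)] [([242.0, 217.0], 0.8)]
    [ 0.5089 -0.1352 -0.0081] [3.7 3.7]
offcut [([285.0, 195.0], 0.79), ([217.0, 155.0], 0.72), ([466.0, 151.0], 0.58)] [([341.0, 223.0], 0.65)]
    [ 0.5574  0.1412 -0.0062] [3.8 3.8]
weight [([439.0, 245.0], 0.74), ([297.0, 244.0], 0.55)] [([327.0, 192.0], 0.71), ([275.0, 224.0], 0.17)]
    [ 0.4167  0.1098 -0.0112] [2.5 2.5]
cup [([439.0, 246.0], 0.74), ([378.0, 243.0], 0.51)] [([250.0, 192.0], 0.7)]
    [ 0.4207 -0.1212  0.0064] [2.7 2.7]
brush [([358.0, 163.0], 0.75), ([217.0, 154.0], 0.64)] []
hammer [([217.0, 151.0], 0.96), ([360.0, 165.0], 0.33)] [([427.0, 251.0], 0.69), ([328.0, 193.0], 0.57)]
    [0.6837 0.3432 0.0037] [2. 2.]
1.65
```

```bash
python3 -m handwheel '[[[-0.031,0.0255,0,0,0],[-0.031,0.0255,0,0,0],[-0.031,0.0255,0,0,0],[-0.031,0.0255,0,0,0],[-0.031,0.0255,0,0,0],[-0.031,0.0255,0,0,0],[-0.031,0.0255,0,0,0],[-0.031,0.0255,0,0,0],[-0.031,0.0255,0,0,0],[-0.031,0.0255,0,0,0],[-0.031,0.0255,0,0,0],[-0.031,0.0255,0,0,0],[-0.031,0.0255,0,0,0],[-0.031,0.0255,0,0,0],[-0.031,0.0255,0,0,0],[-0.031,0.0255,0,0,0],[-0.031,0.0255,0,0,0],[-0.031,0.0255,0,0,0],[-0.031,0.0255,0,0,0],[-0.031,0.0255,0,0,0]]]'
python3 -m handwheel '[[[0,0,0,-0.12,0.59],[0,0,0,-0.12,0.59],[0,0,0,-0.12,0.59],[0,0,0,-0.12,0.59],[0,0,0,-0.12,0.59],[0,0,0,-0.12,0.59],[0,0,0,-0.12,0.59],[0,0,0,-0.12,0.59],[0,0,0,-0.12,0.59],[0,0,0,-0.12,0.59],[0,0,0,-0.12,0.59],[0,0,0,-0.12,0.59],[0,0,0,-0.12,0.59]]]'
```

```text
clock: 3.32
tool_pos: [0.6424, -0.0085, 0.2438]
orientation: [-180.0, 0.0, -166.0]
force: [0.8, -1.2, 0.3]
opening: 0.0874
clock: 4.4
tool_pos: [0.6415, -0.0104, 0.2436]
orientation: [-180.0, 0.0, -76.3]
force: [-0.5, 0.1, 0.2]
opening: 0.0355
```

```bash
python3 - <<'E'
from h import *
s,T=wrist();cv2.imwrite('pics/w1.png',s['color'][:,:,::-1])
a=vision.snapshot('top');b=vision.snapshot('scene')
cv2.imwrite('pics/top1.png',a['color'][:,:,::-1])
for n in 'mallet_mid clip_head clip_end'.split():
    L=[(place_of(n,q)) for q in (s,a,b)]
    print(n,[[(np.round(x['xy'],1).tolist(),round(x['conf'],2)) for x in l[:2]] for l in L])
    if L[0]: print('  wrist at z=.105',atz(s,L[0][0]['xy'],.105,T).round(4))
    if all(L): 
        p,e=tri([ray(s,L[0][0]['xy'],T),ray(a,L[1][0]['xy']),ray(b,L[2][0]['xy'])]);print('  ',p.round(4),np.round(e,1))
print(telemetry.get_obs()['clock'])
E
```

```text
mallet_mid [[([306.6, 195.5], 0.89), ([355.7, 292.8], 0.2)], [([336.1, 157.8], 0.61)], [([289.9, 219.1], 0.56)]]
  wrist at z=.105 [ 0.6529 -0.0076  0.105 ]
   [ 0.6491 -0.0036  0.1055] [5.5 4.6 2.5]
clip_head [[([308.8, 147.7], 0.95)], [], [([272.0, 221.9], 0.79)]]
  wrist at z=.105 [ 0.6605 -0.0485  0.105 ]
clip_end [[([308.6, 235.6], 0.8)], [([325.4, 158.3], 0.57), ([338.1, 159.6], 0.57)], [([303.5, 219.2], 0.85), ([402.4, 175.4], 0.27)]]
  wrist at z=.105 [0.6427 0.0289 0.105 ]
   [0.6444 0.0292 0.1028] [2.  1.4 1. ]
5.0
```

View pics/w1.png

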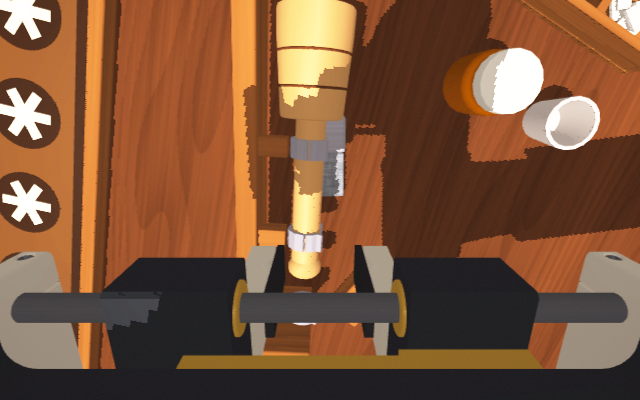

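The wrist view shows the mallet's axis running almost vertical, at column ~307, with the jaws' centre at ~319. The clips are at rows 148 and 236. I'll zoom in for the edges.

```bash
python3 - <<'E'
from h import *
im=cv2.imread('pics/w1.png')
cv2.imwrite('pics/w1z.png',cv2.resize(im[100:280,240:400],None,fx=3.3,fy=3.3,interpolation=cv2.INTER_NEAREST))
o=telemetry.get_obs();s,T=wrist();print(o['tool_pos'],o['orientation'])
for p in [(316.5,60),(308.8,147.7),(308,180),(307,205),(308.6,235.6),(304.5,265)]:
    print(p,atz(s,p,.105,T).round(4))
g=silhouettes('mallet',s)
if g:
    m=g[0]['region'];print(g[0]['conf'])
    for r in range(0,285,12):
        c=np.where(m[r])[0]
        if len(c): print(r,c.min(),c.max(),len(c))
E
```

```text
[ 0.64148757 -0.0104471   0.24356578] [-1.79998758e+02  8.59646455e-05 -7.66858943e+01]
(316.5, 60) [ 0.6694 -0.1158  0.105 ]
(308.8, 147.7) [ 0.6603 -0.0486  0.105 ]
(308, 180) [ 0.6548 -0.0215  0.105 ]
(307, 205) [0.6507 0.0008 0.105 ]
(308.6, 235.6) [0.6429 0.0289 0.105 ]
(304.5, 265) [0.6401 0.0587 0.105 ]
0.91
0 280 338 59
12 274 354 81
24 275 353 79
36 275 352 78
48 275 350 76
60 276 349 74
72 277 346 70
84 277 345 69
96 278 344 67
108 279 342 64
120 295 337 43
132 295 324 30
168 294 322 29
180 293 321 29
192 293 320 28
204 292 320 29
216 292 319 28
228 292 319 28
252 291 316 20
264 288 320 33
276 295 313 19
```

View pics/w1z.png

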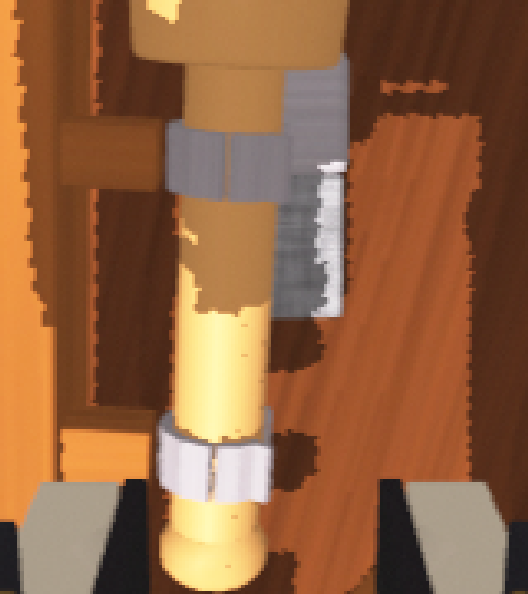

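```bash
python3 - <<'E'
from h import *
a=cv2.imread('pics/top0.png');b=cv2.imread('pics/scene0.png')
c=np.vstack([cv2.resize(a[100:190,260:420],None,fx=3.6,fy=3.6,interpolation=2)[:290],cv2.resize(b[200:280,200:360],None,fx=3.6,fy=3.6,interpolation=2)])
cv2.imwrite('pics/z2.png',c)
E
```

```text
(no output)
```

View pics/z2.png

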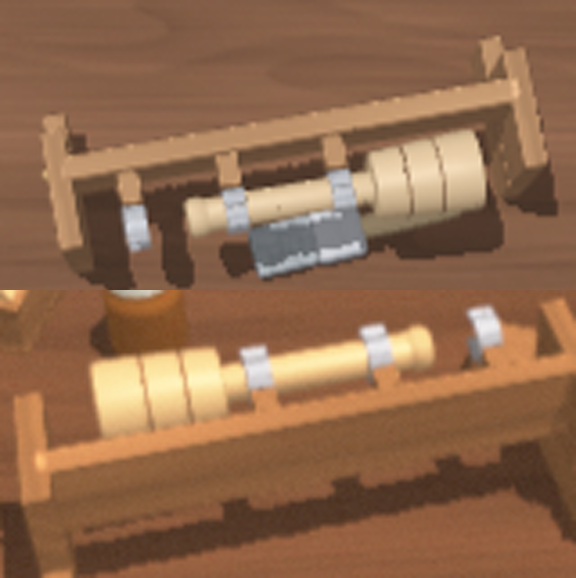

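```bash
python3 - <<'E'
from h import *
a=vision.snapshot('top');b=vision.snapshot('scene')
f=lambda u,v:np.array((260+u/3.6,100+v/3.6)); g=lambda u,v:np.array((200+u/3.6,200+(v-290)/3.6))
def ang(p,q): d=p-q; return np.degrees(np.arctan2(-d[0],d[1])),np.linalg.norm(d)
P=[atz(a,f(*x),.12) for x in((62,170),(518,92))];print('board top',P,ang(*P))
P=[atz(a,f(*x),.105) for x in((188,217),(478,170))];print('mallet top',P,ang(*P))
P=[atz(b,g(*x),.105) for x in((425,346),(108,398))];print('mallet scene',P,ang(*P))
for n,x,y in (('pommel',(195,216),(428,346)),('face',(478,168),(100,402)),('cliphead',(342,189),(257,369)),('clipend',(235,209),(377,347))):
    print(n,tri([ray(a,f(*x)),ray(b,g(*y))]))
s,T=wrist()
P=[atz(s,x,.105,T) for x in((304.0,264),(308,168))];print('mallet wrist',P,ang(*P))
P=[atz(s,x,.105,T) for x in((304.0,264),(313.5,36))];print('mallet wrist',P,ang(*P))
E
```

```text
board top [array([0.67164534, 0.1582766 , 0.12      ]), array([ 0.73300544, -0.1801945 ,  0.12      ])] (np.float64(10.275331333464482), np.float64(0.3439880009601183))
mallet top [array([0.63975754, 0.06474198, 0.105     ]), array([ 0.67700618, -0.15229636,  0.105     ])] (np.float64(9.738368287708328), np.float64(0.2202114938940651))
mallet scene [array([0.63789511, 0.0642582 , 0.105     ]), array([ 0.67069451, -0.14330319,  0.105     ])] (np.float64(8.97977729480347), np.float64(0.21013693308195716))
pommel (array([0.64037064, 0.0627466 , 0.10740215]), [np.float64(3.268285817638119), np.float64(3.268285817638144)])
face (array([ 0.67748509, -0.14947566,  0.10889858]), [np.float64(2.1864049369325347), np.float64(2.1864049369325556)])
cliphead (array([ 0.66005365, -0.04853781,  0.11363078]), [np.float64(1.1899198473734256), np.float64(1.1899198473734227)])
clipend (array([0.64460758, 0.03070209, 0.11289886]), [np.float64(0.9656363187270469), np.float64(0.9656363187270515)])
mallet wrist [array([0.64072266, 0.05785709, 0.105     ]), array([ 0.65711454, -0.0316259 ,  0.105     ])] (np.float64(10.38059621352171), np.float64(0.09097196700719788))
mallet wrist [array([0.64072266, 0.05785709, 0.105     ]), array([ 0.67543304, -0.1316263 ,  0.105     ])] (np.float64(10.380596213521715), np.float64(0.1926363634871344))
```

Top, scene and wrist views agree: the rail's yaw is 10.3° and the mid-handle point is at about (0.6527, -0.0085, 0.105). I'll align over it and descend partway.

```bash
python3 -m handwheel '[[[0,0,0,0.053,0.61],[0,-0.0113,0,0,0.61],[0,0,0.03,0,0.61],[0,0,0.03,0,0.61],[0,0,0,0,0.61]]]'; python3 - <<'E'
from h import *
o=telemetry.get_obs();s,T=wrist();cv2.imwrite('pics/w2.png',s['color'][:,:,::-1]);print(o['tool_pos'],o['orientation'][2],o['opening'])
m=silhouettes('mallet',s)[0]['region']
P=[]
for r in range(0,260,10):
    c=np.where(m[r])[0]
    if len(c): print(r,c.min(),c.max(),end=';')
for x in (np.array([1,0]),):pass
E
```

```text
clock: 5.67
tool_pos: [0.6493, -0.0086, 0.1775]
orientation: [179.5, 0.1, -79.8]
force: [-1.3, -0.0, -1.8]
opening: 0.0345
[ 0.64927446 -0.00862123  0.1774826 ] -79.76230829796903 0.034523579637786565
0 260 365;10 261 366;20 262 364;30 262 363;40 262 362;50 264 361;60 266 360;70 266 359;80 267 359;90 269 358;100 270 357;110 271 357;120 273 356;130 293 333;140 294 332;150 295 334;180 311 331;190 296 332;200 296 332;210 296 332;220 297 332;230 297 332;240 297 332;250 297 332;
```

View pics/w2.png

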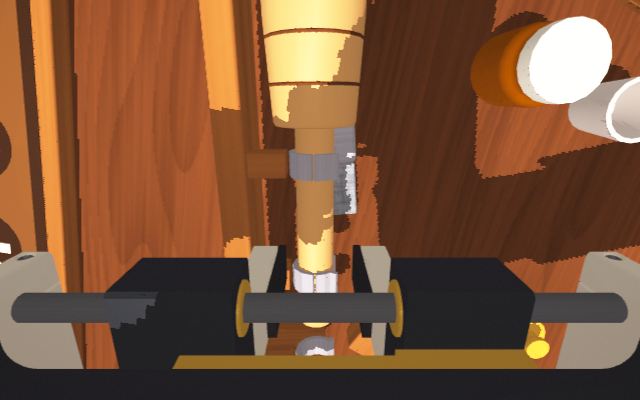

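```bash
python3 -m handwheel '[[[0,0,0,0,0.61],[0,0,0,0,0.61]]]'; python3 - <<'E'
from h import *
o=telemetry.get_obs();s,T=wrist();print(o['tool_pos'],o['orientation'])
m=silhouettes('mallet',s)[0]['region']
for r in range(180,260,10):
    c=np.where(m[r])[0]
    if len(c): print(r,c.min(),c.max(),end=';')
print(atz(s,(314.5,240),.105,T))
E
```

```text
clock: 5.93
tool_pos: [0.6538, -0.0083, 0.1858]
orientation: [-179.8, -0.0, -79.7]
force: [0.5, 0.1, 0.7]
opening: 0.0342
[ 0.65376375 -0.00830983  0.18584789] [-1.79818222e+02 -1.72226804e-02 -7.96683098e+01]
180 303 340;190 305 340;200 305 339;210 305 340;220 304 340;230 304 340;240 305 339;250 306 339;[0.65526282 0.00871073 0.105     ]
```

```bash
python3 -m handwheel '[[[0,0.0005,0.01,0,0.61],[0,0,0.01,0,0.61],[0,0,0.01,0,0.61],[0,0,0.01,0,0.61],[0,0,0.005,0,0.61],[0,0,0,0,0.61],[0,0,0,0,0.61],[0,0,0,0,0.61]]]'; python3 - <<'E'
from h import *
o=telemetry.get_obs();s,T=wrist();cv2.imwrite('pics/w3.png',s['color'][:,:,::-1]);print(o['tool_pos'],o['orientation'])
E
```

```text
clock: 6.7
tool_pos: [0.6525, -0.0085, 0.1388]
orientation: [-180.0, -0.0, -79.7]
force: [-0.2, 0.8, 0.9]
opening: 0.0343
[ 0.65246894 -0.00849217  0.13882229] [-1.79976166e+02 -1.18444040e-02 -7.96766960e+01]
```

View pics/w3.png

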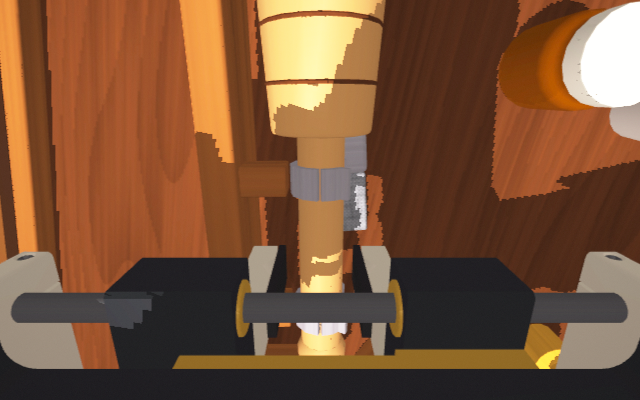

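The handle is centred between the pads (columns 299–343, jaw centre 319). Now down and grip.

```bash
python3 -m handwheel '[[[0,0.0005,0.01,0,0.61],[0,0,0.01,0,0.61],[0,0,0.01,0,0.61],[0,0,0,0,0.61],[0,0,0,0,0.61]]]'; python3 -m handwheel '[[[0,0,0,0,1],[0,0,0,0,1],[0,0,0,0,1],[0,0,0,0,1],[0,0,0,0,1],[0,0,0,0,1]]]'
```

```text
clock: 7.17
tool_pos: [0.6509, -0.0088, 0.1072]
orientation: [179.9, -0.0, -79.7]
force: [-0.1, 0.0, -0.1]
opening: 0.034
clock: 7.67
tool_pos: [0.6516, -0.0086, 0.1089]
orientation: [-180.0, 0.0, -79.7]
force: [-2.2, -0.4, 0.9]
opening: 0.0241
```

```bash
python3 -m handwheel '[[[0,0.005,0,0,1],[0,0.005,0,0,1],[0,0.005,0,0,1],[0,0.005,0,0,1],[0,0.005,0,0,1],[0,0.005,0,0,1],[0,0.005,0,0,1],[0,0.005,0,0,1],[0,0.005,0,0,1],[0,0.005,0,0,1],[0,0,0,0,1],[0,0,0,0,1]]]'; python3 - <<'E'
from h import *
s,T=wrist();cv2.imwrite('pics/w4.png',s['color'][:,:,::-1])
a=vision.snapshot('top');cv2.imwrite('pics/top4.png',a['color'][:,:,::-1]);b=vision.snapshot('scene');cv2.imwrite('pics/sc4.png',b['color'][:,:,::-1])
E
```

```text
clock: 8.67
tool_pos: [0.6023, -0.0176, 0.1088]
orientation: [-180.0, 0.0, -79.7]
force: [-0.5, -0.1, -3.1]
opening: 0.0245
```

View pics/w4.png

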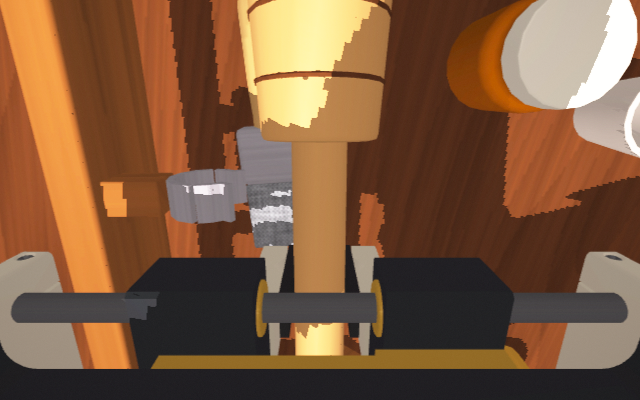

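View pics/sc4.png

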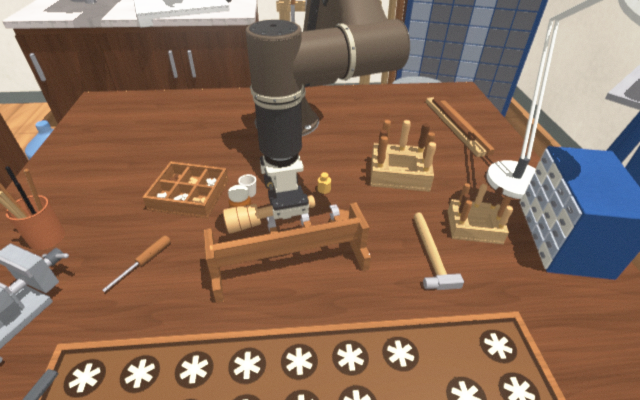

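View pics/top4.png

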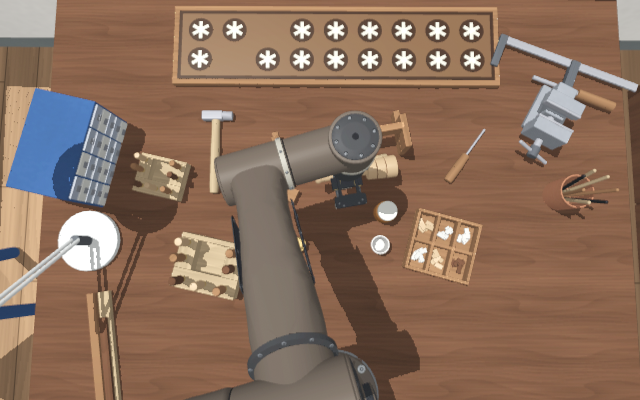

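The mallet is out of both clips, held level, with about 3 N hanging on the wrist. I'll lift it and turn it so the head points to +x.

```bash
python3 -m handwheel '[[[0,0,-0.01,0,1],[0,0,-0.02,0,1],[0,0,-0.025,0,1],[0,0,-0.025,0,1],[0,0,-0.02,0,1],[0,0,-0.01,-0.09,1],[0,0,0,-0.1,1],[0,0,0,-0.1,1],[0,0,0,-0.1,1],[0,0,0,-0.1,1],[0,0,0,-0.1,1],[0,0,0,-0.1,1],[0,0,0,-0.1,1],[0,0,0,-0.1,1],[0,0,0,-0.1,1],[0,0,0,-0.1,1],[0,0,0,-0.1,1],[0,0,0,-0.1,1],[0,0,0,-0.1,1],[0,0,0,0,1]]]'
python3 -m handwheel '[[[-0.005,-0.02,0,0,1],[-0.006,-0.024,0,0,1],[-0.006,-0.024,0,0,1],[-0.006,-0.024,0,0,1],[-0.006,-0.024,0,0,1],[-0.006,-0.024,0,0,1],[-0.006,-0.024,0,0,1],[-0.006,-0.024,0,0,1],[-0.006,-0.024,0,0,1],[-0.005,-0.02,0,0,1],[-0.003,-0.016,0,0,1],[-0.002,-0.01,0,0,1],[0,0,0,0,1],[0,0,0,0,1]]]'
python3 - <<'E'
from h import *
s,T=wrist();cv2.imwrite('pics/w5.png',s['color'][:,:,::-1])
b=vision.snapshot('scene');cv2.imwrite('pics/sc5.png',b['color'][:,:,::-1])
E
```

```text
clock: 10.48
tool_pos: [0.6024, -0.0176, 0.2192]
orientation: [180.0, -0.0, 0.2]
force: [0.2, -0.4, -2.8]
opening: 0.0245
clock: 11.65
tool_pos: [0.5395, 0.2406, 0.2187]
orientation: [180.0, 0.0, -0.1]
force: [0.8, -0.6, -2.3]
opening: 0.0243
```

View pics/w5.png

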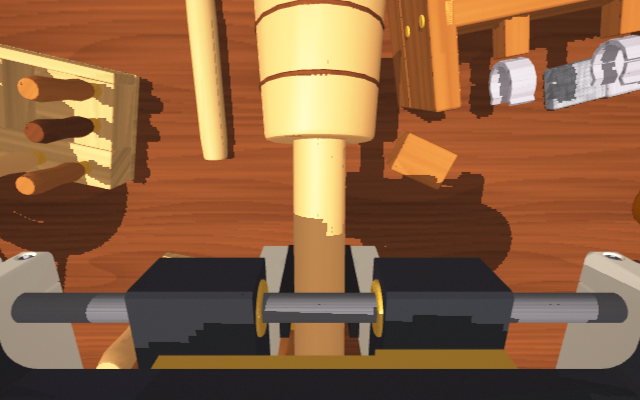

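View pics/sc5.png

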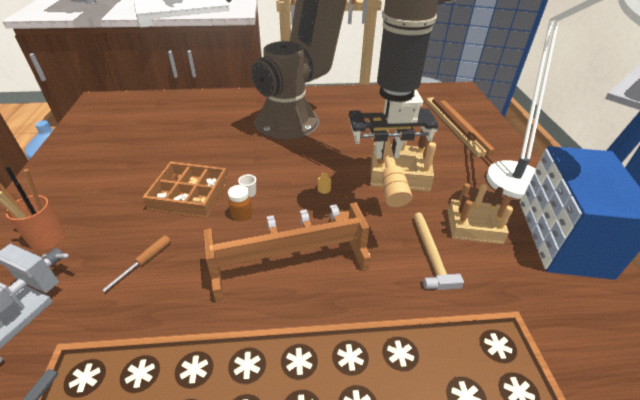

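```bash
python3 - <<'E'
from h import *
s,T=wrist()
for n,p,z in (('hammer end L',(203,158),.012),('hammer end R',(229,156),.012),('hammer top',(213,5),.012),('offcut left',(391,165),.0),('offcut right',(457,155),.03),('cheek',(410,107),.0),('cheek l',(392,30),.12),('small block',(113,188),.05),('face? head near end l',(264,140),.22),('r',(376,140),.22)):
    print(n,atz(s,p,z,T).round(3))
E
```

```text
hammer end L [0.561 0.361 0.012]
hammer end R [0.563 0.333 0.012]
hammer top [0.702 0.336 0.012]
offcut left [0.551 0.161 0.   ]
offcut right [0.567 0.103 0.03 ]
cheek [0.612 0.145 0.   ]
cheek l [0.663 0.192 0.12 ]
small block [0.539 0.437 0.05 ]
face? head near end l [0.606 0.263 0.22 ]
r [0.606 0.216 0.22 ]
```

```bash
python3 -m handwheel '[[[0,0,0.015,0,1],[0,0,0.02,0,1],[0,0,0.025,0,1],[0,0,0.025,0,1],[0,0,0.025,0,1],[0,0,0.025,0,1],[0,0,0.02,0,1],[0,0,0.01,0,1],[0,0,0.006,0,1],[0,0,0,0,1]]]'
python3 -m handwheel '[[[0,0,0.003,0,1],[0,0,0.003,0,1],[0,0,0.003,0,1],[0,0,0.003,0,1],[0,0,0,0,1]]]'
```

```text
clock: 12.63
tool_pos: [0.5399, 0.24, 0.0473]
orientation: [180.0, 0.0, -0.1]
force: [-0.9, -0.6, 0.8]
opening: 0.0247
clock: 13.05
tool_pos: [0.5398, 0.2407, 0.0356]
orientation: [-180.0, -0.0, -0.0]
force: [-1.2, -0.3, 0.5]
opening: 0.0243
```

```bash
python3 -m handwheel '[[[0,0,0.003,0,1],[0,0,0.003,0,1],[0,0,0,0,1],[0,0,0,0,1]]]'; python3 - <<'E'
from h import *
o=telemetry.get_obs();print(o['force'],o['moment'])
s,T=wrist();cv2.imwrite('pics/w6.png',s['color'][:,:,::-1])
b=vision.snapshot('scene');cv2.imwrite('pics/sc6.png',cv2.resize(b['color'][130:270,320:500,::-1],None,fx=4,fy=4))
E
```

```text
clock: 13.38
tool_pos: [0.5396, 0.2405, 0.0294]
orientation: [180.0, 0.0, -0.0]
force: [-2.1, 0.5, 0.9]
opening: 0.024
[-2.11863027  0.45281778  0.8767449 ] [-0.13383457  0.67629112 -0.05029219]
```

View pics/w6.png

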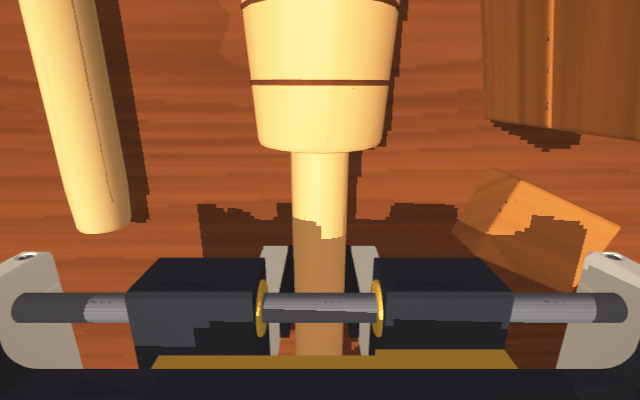

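View pics/sc6.png

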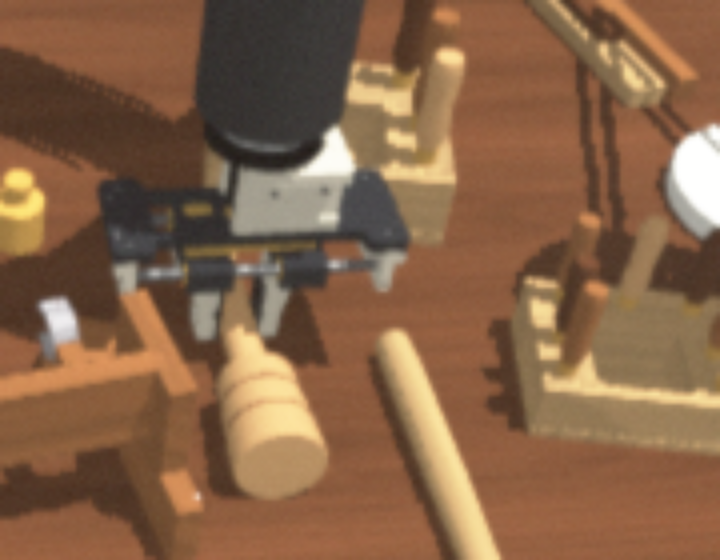

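The head is resting on the bench, and the handle is pivoting in the pads as I lower. I'll go on in small steps until the pommel bears.

```bash
python3 -m handwheel '[[[0,0,0.002,0,1],[0,0,0.002,0,1],[0,0,0,0,1],[0,0,0,0,1]]]'
```

```text
clock: 13.82
tool_pos: [0.5395, 0.2405, 0.0255]
orientation: [180.0, 0.0, -0.0]
force: [-3.0, 0.3, 2.2]
opening: 0.024
```

```bash
python3 -m handwheel '[[[0,0,0.001,0,1],[0,0,0.001,0,1],[0,0,0,0,1]]]'
```

```text
clock: 14.07
tool_pos: [0.5394, 0.2405, 0.0243]
orientation: [180.0, 0.0, -0.0]
force: [-7.2, 0.0, 10.5]
opening: 0.0243
```

The pommel has touched: z force went from 2 to 10 N at exactly the expected height. Now release gently.

```bash
python3 -m handwheel '[[[0,0,-0.001,0,1],[0,0,0,0,0.7],[0,0,0,0,0.66],[0,0,0,0,0.6],[0,0,0,0,0.6],[0,0,0,0,0.6],[0,0,-0.015,0,0.6],[0,0,-0.03,0,0.6],[0,0,-0.03,0,0.6],[-0.02,0,-0.015,0,0.6],[-0.02,0,0,0,0.6],[0,0,0,0,0.6],[0,0,0,0,0.6]]]'
python3 - <<'E'
from h import *
o=telemetry.get_obs();print(o['tool_pos'],o['force'])
s,T=wrist();cv2.imwrite('pics/w7.png',s['color'][:,:,::-1])
b=vision.snapshot('scene');cv2.imwrite('pics/sc7.png',cv2.resize(b['color'][130:270,320:500,::-1],None,fx=4,fy=4))
g=silhouettes('mallet',s);m=g[0]['region']
for r in range(0,290,10):
    c=np.where(m[r])[0]
    if len(c): print(r,c.min(),c.max(),atz(s,((c.min()+c.max()+1)/2,r),.022,T)[:2].round(4))
E
```

```text
clock: 15.15
tool_pos: [0.4992, 0.2407, 0.1151]
orientation: [-180.0, -0.0, 0.0]
force: [0.8, -0.1, 0.5]
opening: 0.0348
[0.49916898 0.24067716 0.1151259 ] [ 0.77692418 -0.05387357  0.47396819]
0 264 356 [0.6389 0.2459]
10 266 355 [0.6335 0.2457]
20 267 355 [0.6279 0.2454]
30 268 354 [0.6223 0.2454]
40 270 353 [0.6165 0.2452]
50 271 352 [0.6107 0.2452]
60 274 343 [0.6048 0.2472]
70 293 331 [0.5987 0.245 ]
80 294 331 [0.5926 0.2447]
90 294 331 [0.5864 0.2447]
100 295 331 [0.58   0.2444]
110 295 331 [0.5736 0.2444]
120 296 331 [0.567  0.2441]
130 296 331 [0.5603 0.2442]
140 296 331 [0.5535 0.2442]
150 297 331 [0.5466 0.2439]
160 297 331 [0.5395 0.2439]
170 298 331 [0.5323 0.2436]
180 298 331 [0.525  0.2436]
190 298 331 [0.5175 0.2437]
200 299 331 [0.5099 0.2433]
210 299 331 [0.5022 0.2434]
220 300 331 [0.4943 0.243 ]
230 300 331 [0.4862 0.243 ]
240 298 334 [0.478  0.2427]
250 298 334 [0.4696 0.2427]
260 310 322 [0.4611 0.2427]
```

View pics/w7.png

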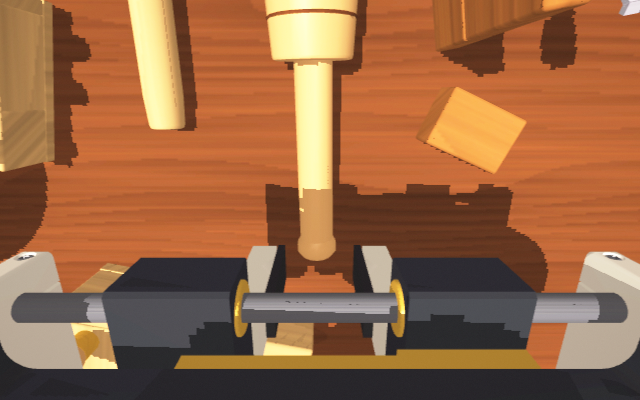

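View pics/sc7.png

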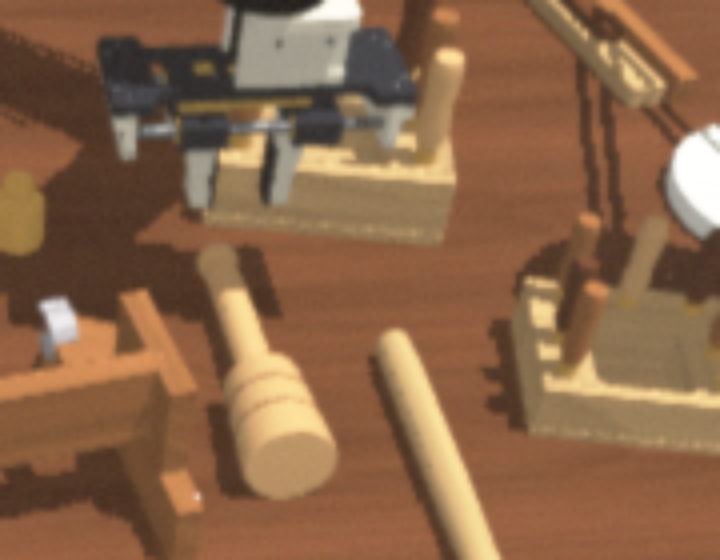

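The mallet lies on the bench on its head rim and pommel. The pommel end is at x≈0.462, and the axis is at y≈0.243 with a slope of about 1°. I'll regrip about 190 mm from the face.

```bash
python3 -m handwheel '[[[-0.007,-0.002,0.02,0,0.6],[0,0,0.025,0,0.6],[0,0,0.025,0,0.6],[0,0,0.013,0,0.6],[0,0,0.006,0,0.6],[0,0,0.003,0,0.6],[0,0,0,0,0.6],[0,0,0,0,0.6]]]'; python3 -m handwheel '[[[0,0,0.0005,0,1],[0,0,0,0,1],[0,0,0,0,1],[0,0,0,0,1],[0,0,0,0,1],[0,0,0,0,1]]]'
```

```text
clock: 15.97
tool_pos: [0.4932, 0.2429, 0.0231]
orientation: [-180.0, -0.0, -0.0]
force: [0.6, 1.0, 0.2]
opening: 0.0355
clock: 16.47
tool_pos: [0.493, 0.243, 0.0225]
orientation: [-180.0, -0.1, -0.0]
force: [1.1, 0.5, -0.1]
opening: 0.0243
```

Gripped. Now the first part of the arc up, pivoting on the head's rim.

```bash
python3 -m handwheel '[[[0.002,0,-0.0155,0,1],[0.003,0,-0.0155,0,1],[0.0045,0,-0.015,0,1],[0.006,0,-0.0145,0,1],[0,0,0,0,1],[0,0,0,0,1]]]'; python3 - <<'E'
from h import *
o=telemetry.get_obs();print(o['moment'])
b=vision.snapshot('scene');cv2.imwrite('pics/sc8.png',cv2.resize(b['color'][130:270,320:500,::-1],None,fx=4,fy=4))
s,T=wrist();cv2.imwrite('pics/w8.png',s['color'][:,:,::-1])
E
```

```text
clock: 16.97
tool_pos: [0.5081, 0.2425, 0.0825]
orientation: [-180.0, -0.0, -0.1]
force: [-0.4, 0.3, -2.7]
opening: 0.0241
[0.09473294 0.12500974 0.10783585]
```

View pics/sc8.png

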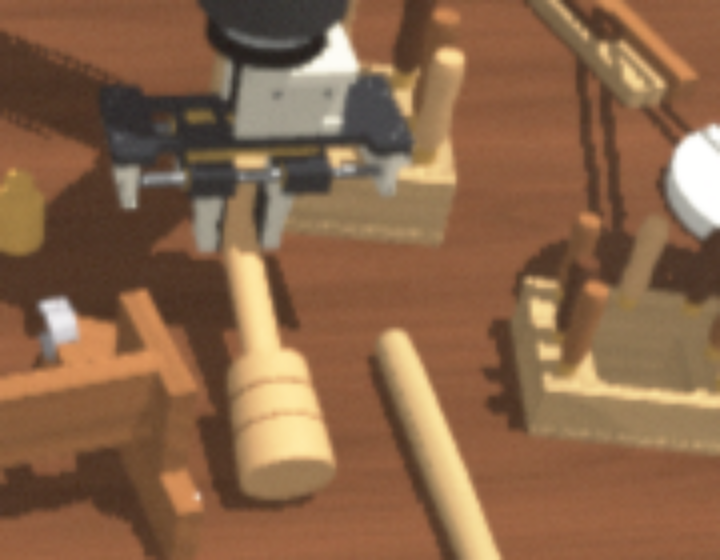

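View pics/w8.png

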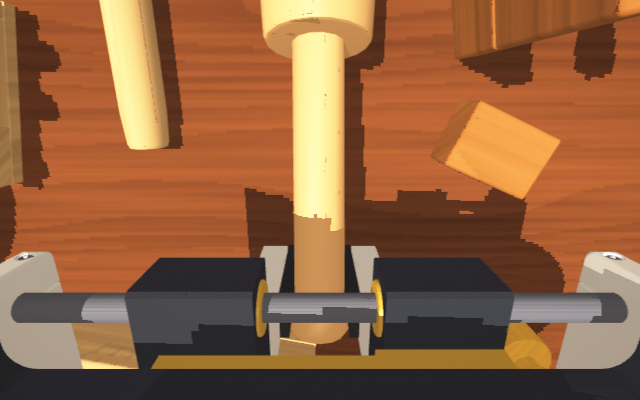

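The mallet is pivoting in the grip as planned, with the head still down at the bench. Continuing the arc.

```bash
python3 -m handwheel '[[[0.007,0,-0.014,0,1],[0.008,0,-0.0135,0,1],[0.009,0,-0.013,0,1],[0.010,0,-0.012,0,1],[0.011,0,-0.011,0,1],[0.012,0,-0.010,0,1],[0,0,0,0,1],[0,0,0,0,1]]]'; python3 - <<'E'
from h import *
o=telemetry.get_obs();print(o['moment'])
b=vision.snapshot('scene');cv2.imwrite('pics/sc9.png',cv2.resize(b['color'][130:270,320:500,::-1],None,fx=4,fy=4))
E
```

```text
clock: 17.73
tool_pos: [0.5644, 0.2421, 0.1545]
orientation: [179.9, 0.1, -0.1]
force: [-1.3, 0.0, -4.1]
opening: 0.0244
[-0.13200629  0.60406288 -0.02510538]
```

View pics/sc9.png

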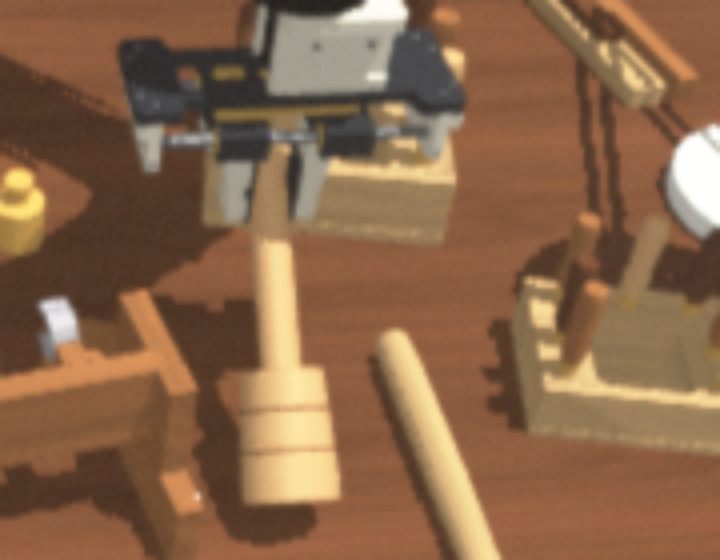

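```bash
python3 -m handwheel '[[[0.013,0,-0.009,0,1],[0.0135,0,-0.008,0,1],[0.014,0,-0.007,0,1],[0.0145,0,-0.006,0,1],[0.015,0,-0.0045,0,1],[0.0155,0,-0.0035,0,1],[0,0,0,0,1],[0,0,0,0,1]]]'; python3 - <<'E'
from h import *
o=telemetry.get_obs();print(o['moment'])
b=vision.snapshot('scene');cv2.imwrite('pics/sc10.png',cv2.resize(b['color'][130:270,320:500,::-1],None,fx=4,fy=4))
E
```

```text
clock: 18.45
tool_pos: [0.6496, 0.2421, 0.192]
orientation: [179.9, 0.2, -0.1]
force: [-0.7, -0.3, -4.3]
opening: 0.0243
[-0.09642345  0.40161658  0.01134969]
```

View pics/sc10.png

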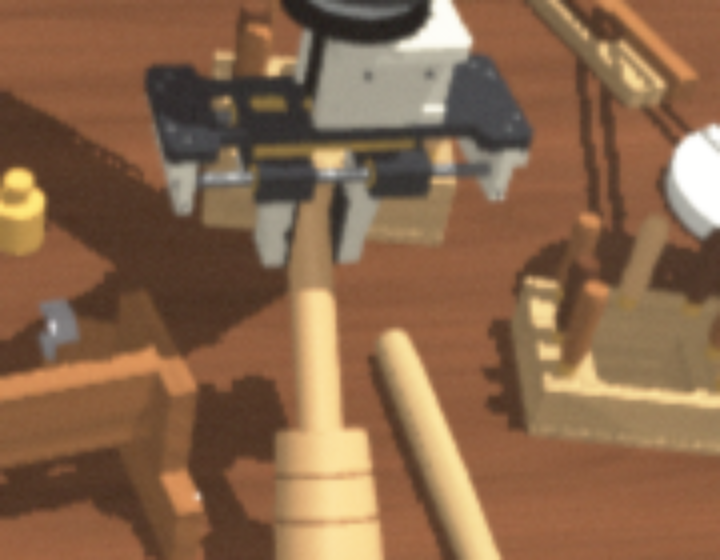

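```bash
python3 - <<'E'
from h import *
b=vision.snapshot('scene');cv2.imwrite('pics/sc11.png',cv2.resize(b['color'][140:320,320:500,::-1],None,fx=3.3,fy=3.3))
s,T=wrist();cv2.imwrite('pics/w11.png',s['color'][:,:,::-1])
g=silhouettes('mallet',b)[0]['region'];r,c=np.where(g);print(r.min(),r.max())
for y in range(r.min(),r.max()+1,6):
    k=c[r==y];
    if len(k):print(y,k.min(),k.max())
E
```

```text
176 274
176 399 401
182 395 401
188 394 402
194 392 403
200 392 403
206 393 403
212 393 403
218 394 404
224 394 404
230 394 404
236 395 406
242 389 411
248 389 412
254 389 413
260 389 414
266 389 415
272 389 415
```

View pics/sc11.png

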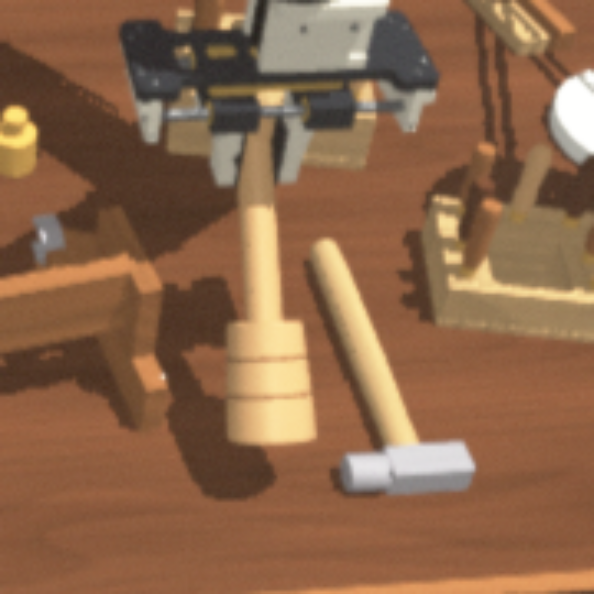

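View pics/w11.png

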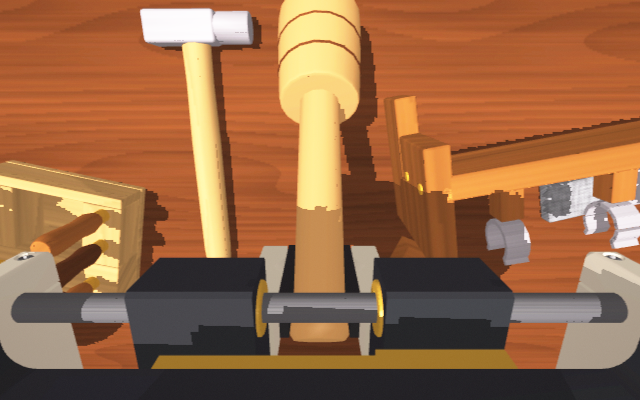

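The head has lifted off the bench. Pad friction now holds the mallet about 40° head-down, firmly gripped. I'll work out the angle and then use brisk hand motion with the head in clear air to make it slip further towards vertical.

```bash
cat >> h.py <<'E'
def tilt(s,b=None,mask=None,T=None):
    """angle below horizontal of head (deg) by matching the face-end/silhouette in scene"""
    o=telemetry.get_obs();R0=R.from_euler('xyz',o['orientation'],degrees=True).as_matrix()
    g=o['tool_pos']+R0[:,2]*0.004; hx=R0[:,0]
    return o,g,hx
def model_pts(g,hx,th,Lg=.19):
    d=hx*np.cos(th)-np.array([0,0,1.])*np.sin(th)
    n=np.cross(d,[0,0,1.]);n/=np.linalg.norm(n);m=np.cross(n,d)
    P=[]
    for a,r in ((.0,.03),(.04,.028),(.08,.0255),(.08,.0125),(.13,.0125),(.165,.0125)):
        c=g+d*(Lg-a)
        for t in np.linspace(0,2*np.pi,24): P.append(c+r*(np.cos(t)*n+np.sin(t)*m))
    return np.array(P)
def fit_tilt(s,T=None,Lg=.19):
    o,g,hx=tilt(s)
    mk=silhouettes('mallet',s)[0]['region'].astype(np.uint8)
    best=[]
    for deg in np.arange(0,110,2.):
        P=model_pts(g,hx,np.radians(deg),Lg).reshape(6,24,3);im=np.zeros((400,640),np.uint8)
        for i,j in((0,1),(1,2),(3,4),(4,5)):
            q=np.array([proj(s,p,T) for p in np.vstack([P[i],P[j]])]).astype(np.float32)
            cv2.fillConvexPoly(im,cv2.convexHull(q).astype(np.int32),1)
        best.append(((im&mk).sum()/((im|mk).sum()),deg))
    return sorted(best)[::-1][:3]
E
python3 - <<'E'
from h import *
b=vision.snapshot('scene');print(fit_tilt(b))
E
python3 -m handwheel '[[[0,0,-0.04,0,1],[0,0,-0.04,0,1],[0,0,-0.04,0,1],[0,0,0,0,1],[0,0,0,0,1],[0,0,0.04,0,1],[0,0,0.04,0,1],[0,0,0,0,1],[0,0,0,0,1],[0,0,-0.04,0,1],[0,0,-0.04,0,1],[0,0,0,0,1],[0,0,0,0,1]]]'
python3 - <<'E'
from h import *
b=vision.snapshot('scene');print(fit_tilt(b),telemetry.get_obs()['moment']);cv2.imwrite('pics/sc12.png',b['color'][:,:,::-1])
E
```

```text
[(np.float64(0.8188405797101449), np.float64(42.0)), (np.float64(0.8029761904761905), np.float64(40.0)), (np.float64(0.7984633569739953), np.float64(44.0))]
clock: 19.83
tool_pos: [0.6526, 0.2432, 0.3209]
orientation: [-179.7, -0.5, -0.0]
force: [-0.0, 0.7, -3.7]
opening: 0.0244
[(np.float64(0.8006941001487358), np.float64(46.0)), (np.float64(0.8002988047808764), np.float64(48.0)), (np.float64(0.773418342324669), np.float64(50.0))] [-0.10678572  0.47368344  0.02653174]
```

View pics/sc12.png

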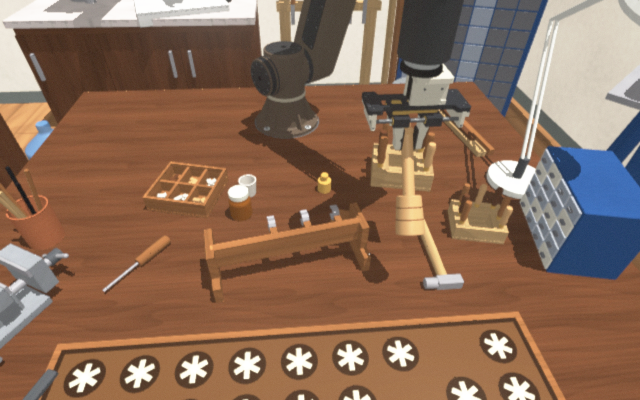

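Vertical jerks only moved it from 42° to 47°. The hold is at its rotational limit but carries only about 10% of its load limit. I'll bring the head near the bench and ease the grip in small steps so that it swings down.

```bash
python3 -m handwheel '[[[0,0,0.02,0,1],[0,0,0.025,0,1],[0,0,0.025,0,1],[0,0,0.02,0,1],[0,0,0.005,0,1],[0,0,0,0,0.85],[0,0,0,0,0.8],[0,0,0,0,0.77]]]'
python3 - <<'E'
from h import *
b=vision.snapshot('scene');print(fit_tilt(b),telemetry.get_obs()['moment'])
E
```

```text
clock: 20.6
tool_pos: [0.6515, 0.2427, 0.2208]
orientation: [-180.0, -0.1, -0.0]
force: [0.1, 0.3, -2.3]
opening: 0.0245
[(np.float64(0.835909631391201), np.float64(50.0)), (np.float64(0.8324388789505068), np.float64(52.0)), (np.float64(0.8104956268221575), np.float64(48.0))] [-0.0637324   0.34362755  0.03089468]
```

```bash
python3 -m handwheel '[[[0,0,0,0,0.76],[0,0,0,0,0.75],[0,0,0,0,0.745]]]'
python3 - <<'E'
from h import *
b=vision.snapshot('scene');print(fit_tilt(b),telemetry.get_obs()['moment'])
E
```

```text
clock: 20.95
tool_pos: [0.6507, 0.2425, 0.2196]
orientation: [-180.0, -0.0, -0.0]
force: [0.2, -0.6, -4.3]
opening: 0.0243
[(np.float64(0.8314059646987219), np.float64(52.0)), (np.float64(0.8226691042047533), np.float64(48.0)), (np.float64(0.8204204204204204), np.float64(50.0))] [-0.09622407  0.36152356  0.00516552]
```

```bash
python3 -m handwheel '[[[0,0,0,0,0.738],[0,0,0,0,0.735]]]'
python3 -m handwheel '[[[0,0,0,0,0.732],[0,0,0,0,0.73]]]'
python3 - <<'E'
from h import *
b=vision.snapshot('scene');print(fit_tilt(b),telemetry.get_obs()['moment'])
E
```

```text
clock: 21.22
tool_pos: [0.6506, 0.2424, 0.2191]
orientation: [180.0, 0.0, -0.0]
force: [0.5, -0.1, -3.9]
opening: 0.0243
clock: 21.38
tool_pos: [0.6506, 0.2424, 0.219]
orientation: [180.0, 0.0, -0.0]
force: [0.3, 0.5, -2.7]
opening: 0.0243
[(np.float64(0.0), np.float64(108.0)), (np.float64(0.0), np.float64(106.0)), (np.float64(0.0), np.float64(104.0))] [-0.07332623  0.34465132  0.00627879]
```

The finger servo is stiff, so easing the grip does nothing gradual. I'll go back to a full grip. It's safer to push the hanging head gently against the outer side of the rail's fixed end cheek (120 mm high), which turns it upright under the grip. First I'll measure that cheek face.

```bash
python3 -m handwheel '[[[0,-0.022,0,0,1],[0,-0.022,0,0,1],[0,-0.022,0,0,1],[0,-0.02,0,0,1],[0,0,0,0,1],[0,0,0,0,1]]]'
python3 - <<'E'
from h import *
s,T=wrist();cv2.imwrite('pics/w13.png',s['color'][:,:,::-1])
a=vision.snapshot('top');cv2.imwrite('pics/top13.png',a['color'][:,:,::-1]);cv2.imwrite('pics/top13z.png',cv2.resize(a['color'][90:200,180:320,::-1],None,fx=4,fy=4))
np.save('T13.npy',T)
b=vision.snapshot('scene');print(fit_tilt(b),telemetry.get_obs()['moment'])
E
```

```text
clock: 21.98
tool_pos: [0.6503, 0.3303, 0.2184]
orientation: [180.0, 0.0, 0.1]
force: [0.6, -0.6, -2.5]
opening: 0.0244
[(np.float64(0.8146341463414634), np.float64(50.0)), (np.float64(0.8145210494203783), np.float64(52.0)), (np.float64(0.7837837837837838), np.float64(54.0))] [-0.09622111  0.37662866  0.015496  ]
```

View pics/w13.png

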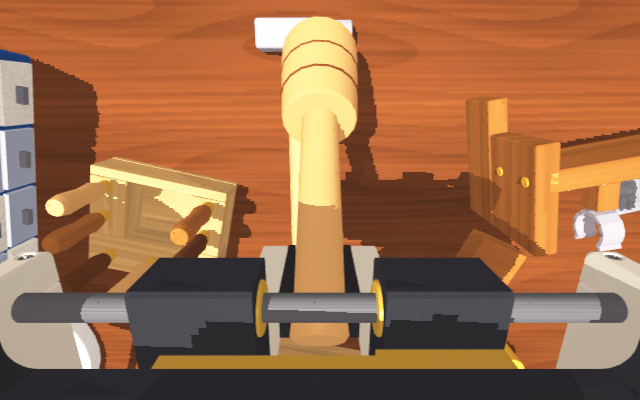

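View pics/top13z.png

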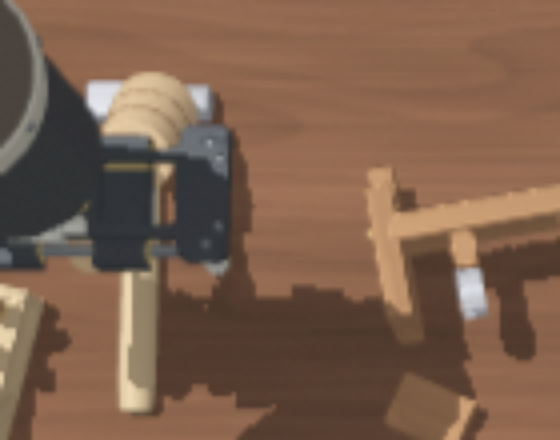

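```bash
python3 - <<'E'
from h import *
a=vision.snapshot('top')
f=lambda u,v:(180+u/4,90+v/4)
for x in((367,172),(372,240),(393,335),(422,338),(396,215)): print(x,atz(a,f(*x),.12).round(4))
s=vision.snapshot('wrist');T=np.load('T13.npy')
for x in((493,135),(560,145),(555,252),(467,100),(480,225)): print(x,atz(s,x,.12,T).round(4),atz(s,x,0,T).round(4))
# rail frame cheek corners for hypothesised origin
O=np.array([.7089,-.034]);y=np.radians(10.3);Rm=np.array([[np.cos(y),-np.sin(y)],[np.sin(y),np.cos(y)]])
for p in((.06,.2),(-.06,.2),(.06,.218),(-.06,.218),(0,.2)): 
    w=O+Rm@np.array(p);q=np.array([*w,.12]);q0=np.array([*w,0]);print(p,w.round(4),'top px',((proj(a,q)-[180,90])*4).round(),'wrist',proj(s,q,T).round(),proj(s,q0,T).round())
E
```

```text
(367, 172) [0.7103 0.1736 0.12  ]
(372, 240) [0.664  0.1694 0.12  ]
(393, 335) [0.6001 0.1543 0.12  ]
(422, 338) [0.5982 0.1351 0.12  ]
(396, 215) [0.6811 0.1537 0.12  ]
(493, 135) [0.7074 0.2074 0.12  ] [0.6939 0.1458 0.    ]
(560, 145) [0.7004 0.1585 0.12  ] [0.6834 0.0725 0.    ]
(555, 252) [0.6163 0.144  0.12  ] [0.5573 0.0507 0.    ]
(467, 100) [0.731 0.229 0.12 ] [0.7293 0.1782 0.    ]
(480, 225) [0.6392 0.2066 0.12  ] [ 0.5916  0.1446 -0.    ]
(0.06, 0.2) [0.7322 0.1735] top px [368. 140.] wrist [548.  98.] [472.  97.]
(-0.06, 0.2) [0.6141 0.152 ] top px [397. 314.] wrist [544. 255.] [476. 206.]
(0.06, 0.218) [0.729  0.1912] top px [341. 145.] wrist [522. 103.] [454. 100.]
(-0.06, 0.218) [0.6109 0.1698] top px [370. 319.] wrist [521. 258.] [460. 209.]
(0, 0.2) [0.6731 0.1628] top px [382. 227.] wrist [546. 182.] [474. 155.]
```

The cheek's outer face lies on the line (0.614,0.152)–(0.732,0.174), as the plan says. I'll turn the head towards it.

```bash
python3 -m handwheel '[[[0,0,0,0.06,1],[0,0,0,0.1,1],[0,0,0,0.1,1],[0,0,0,0.1,1],[0,0,0,0.1,1],[0,0,0,0.1,1],[0,0,0,0.1,1],[0,0,0,0.1,1],[0,0,0,0.1,1],[0,0,0,0.1,1],[0,0,0,0.1,1],[0,0,0,0.1,1],[0,0,0,0.1,1],[0,0,0,0.1,1],[0,0,0,0.03,1],[0,0.014,0.004,0,1],[0,0.014,0.004,0,1],[0,0,0,0,1],[0,0,0,0,1]]]'
python3 - <<'E'
from h import *
s,T=wrist();cv2.imwrite('pics/w14.png',s['color'][:,:,::-1])
b=vision.snapshot('scene');cv2.imwrite('pics/sc14.png',cv2.resize(b['color'][120:300,280:500,::-1],None,fx=3.3,fy=3.3));print(fit_tilt(b),telemetry.get_obs()['moment'])
E
```

```text
clock: 23.87
tool_pos: [0.623, 0.323, 0.2117]
orientation: [-180.0, 0.0, -79.7]
force: [0.5, 0.2, -3.0]
opening: 0.0243
[(np.float64(0.8301329394387001), np.float64(54.0)), (np.float64(0.8036363636363636), np.float64(56.0)), (np.float64(0.7601423487544484), np.float64(58.0))] [ 0.21087497  0.18172106 -0.02203504]
```

View pics/w14.png

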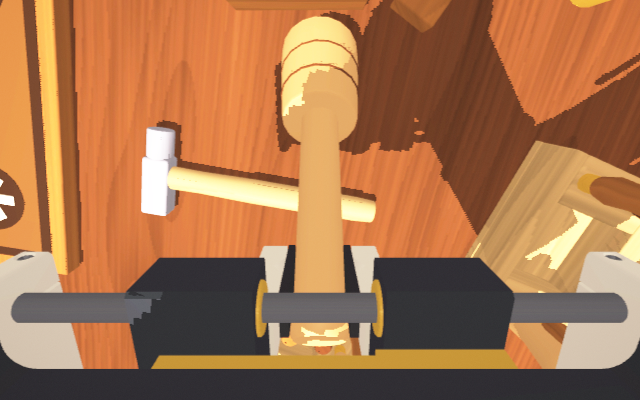

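View pics/sc14.png

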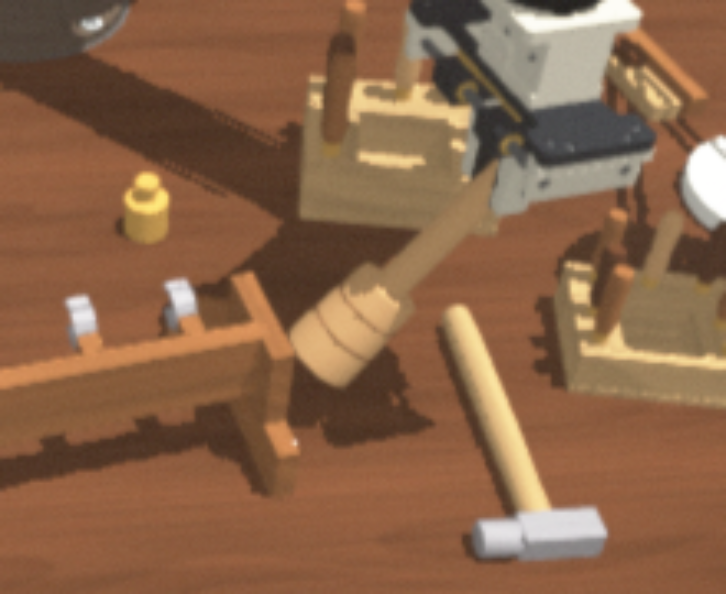

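A clear side view: the mallet is about 54° head-down, with its head just short of the cheek. Pushing slowly.

```bash
python3 -m handwheel '[[[0.008,0,0,0,1],[0.008,0,0,0,1],[0.007,0,0,0,1],[0.007,0,0,0,1],[0.007,0,0,0,1],[0.007,0,0,0,1],[0.007,0,0,0,1],[0.007,0,0,0,1],[0.007,0,0,0,1],[0.007,0,0,0,1],[0,0,0,0,1]]]'
python3 - <<'E'
from h import *
b=vision.snapshot('scene');cv2.imwrite('pics/sc15.png',cv2.resize(b['color'][120:300,280:500,::-1],None,fx=3.3,fy=3.3));print(fit_tilt(b),telemetry.get_obs()['moment'])
E
```

```text
clock: 24.93
tool_pos: [0.6365, 0.2515, 0.2115]
orientation: [-179.9, 0.0, -79.7]
force: [0.9, 3.5, -1.9]
opening: 0.0243
[(np.float64(0.77822257806245), np.float64(76.0)), (np.float64(0.7451437451437452), np.float64(74.0)), (np.float64(0.7426761678543151), np.float64(78.0))] [ 1.55585212 -0.16004907  0.12372424]
```

View pics/sc15.png

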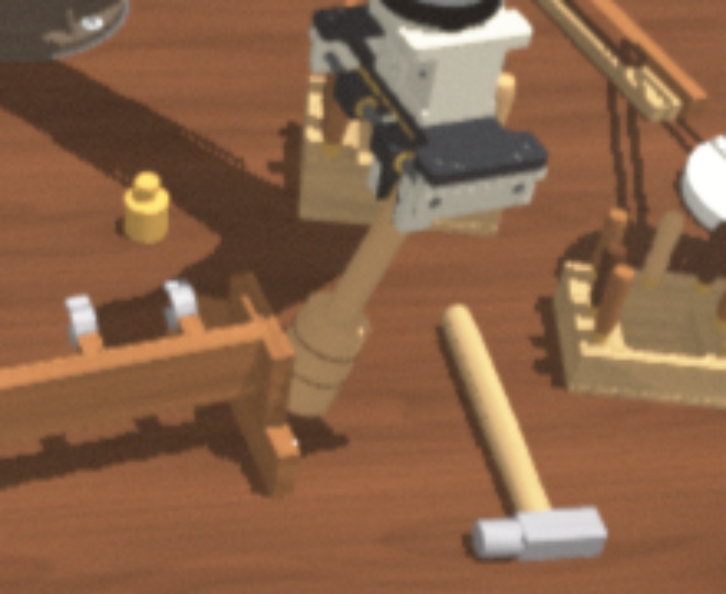

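```bash
python3 -m handwheel '[[[0.007,0,0,0,1],[0.007,0,0,0,1],[0.007,0,0,0,1],[0.007,0,0,0,1],[0.007,0,0,0,1],[0.007,0,0,0,1],[0.007,0,0,0,1],[0.007,0,0,0,1],[0.005,0,0,0,1],[0,0,0,0,1],[0,0,0,0,1]]]'
python3 - <<'E'
from h import *
b=vision.snapshot('scene');cv2.imwrite('pics/sc16.png',cv2.resize(b['color'][120:300,280:500,::-1],None,fx=3.3,fy=3.3));print(fit_tilt(b),telemetry.get_obs()['moment'])
E
```

```text
clock: 25.95
tool_pos: [0.6469, 0.1917, 0.2108]
orientation: [180.0, -0.0, -79.7]
force: [0.1, 0.9, -3.4]
opening: 0.0207
[(np.float64(0.5910313901345291), np.float64(98.0)), (np.float64(0.5817223198594025), np.float64(96.0)), (np.float64(0.5709281961471103), np.float64(100.0))] [0.02233609 0.07417117 0.05959106]
```

View pics/sc16.png

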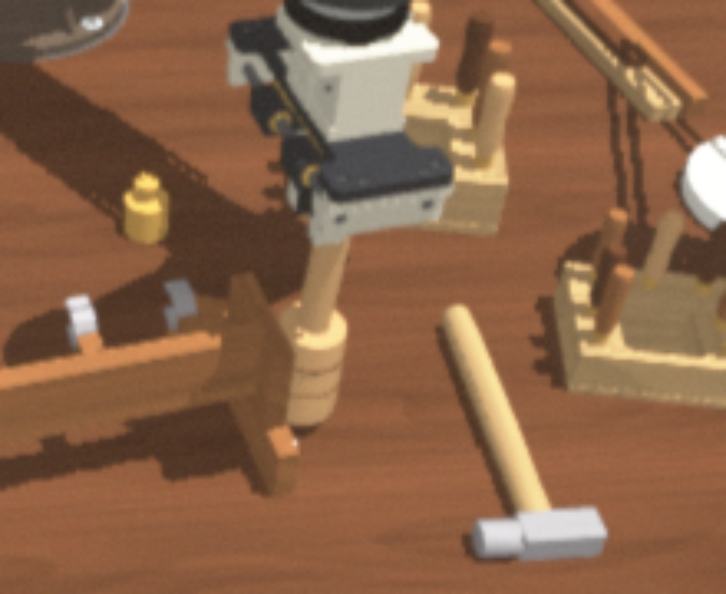

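The opening has fallen to 20.7 mm, so the handle has crept off the pads' middle. It's nearly upright, though, and the head is close above the bench. I'll set it down right away.

```bash
python3 -m handwheel '[[[0,0,0.003,0,1],[0,0,0.004,0,1],[0,0,0.003,0,1],[0,0,0,0,1]]]'; python3 - <<'E'
from h import *
s,T=wrist();cv2.imwrite('pics/w17.png',s['color'][:,:,::-1])
E
```

```text
clock: 26.38
tool_pos: [0.6464, 0.1926, 0.1998]
orientation: [179.9, -0.0, -79.7]
force: [0.1, 0.1, -2.8]
opening: 0.0208
```

View pics/w17.png

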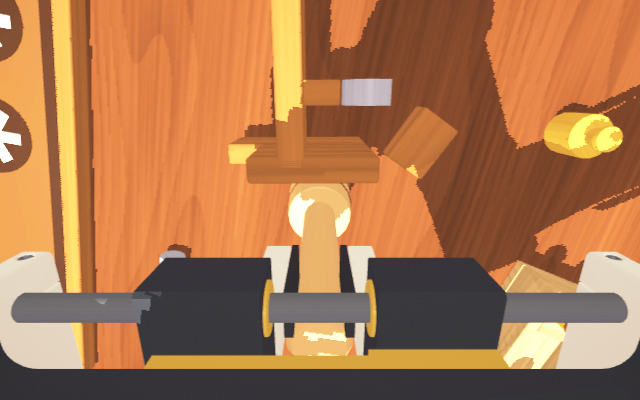

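```bash
python3 -m handwheel '[[[0,0,0.002,0,1],[0,0,0.002,0,1],[0,0,0.002,0,1],[0,0,0,0,1]]]'
```

```text
clock: 26.77
tool_pos: [0.6479, 0.1926, 0.1964]
orientation: [-179.9, -0.0, -79.7]
force: [-0.7, -0.2, 3.3]
opening: 0.0207
```

```bash
python3 -m handwheel '[[[0,0,0.002,0,1],[0,0,0.002,0,1],[0,0,0,0,1]]]'
```

```text
clock: 27.02
tool_pos: [0.6498, 0.1927, 0.1959]
orientation: [-179.5, -0.0, -79.6]
force: [-0.7, -3.6, 16.9]
opening: 0.0204
```

```bash
python3 - <<'E'
from h import *
b=vision.snapshot('scene');cv2.imwrite('pics/sc18.png',cv2.resize(b['color'][160:270,330:440,::-1],None,fx=5,fy=5,interpolation=2))
a=vision.snapshot('top');cv2.imwrite('pics/top18.png',cv2.resize(a['color'][90:200,200:340,::-1],None,fx=4,fy=4))
# vertical mallet appearance: project a vertical axis at approx place
for p in((.647,.2,.0),(.647,.2,.08),(.647,.2,.15)): print(((proj(b,np.array(p))-[330,160])*5).round())
E
```

```text
[199. 422.]
[215. 313.]
[231. 207.]
```

View pics/sc18.png

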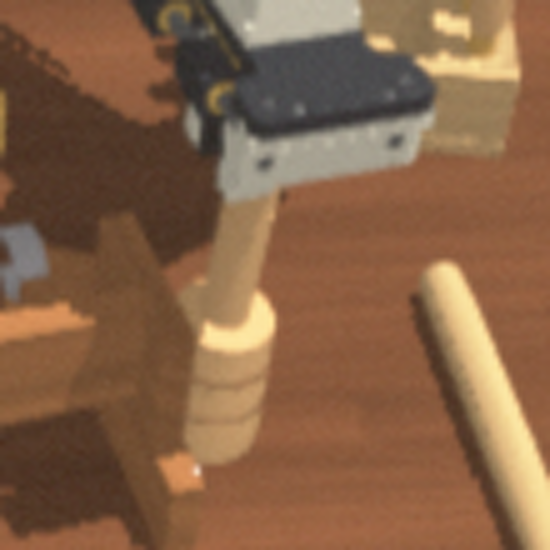

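The head is on the bench and the mallet is only about 4° off upright. The hand sits ~16 mm off the handle's axis, towards the cheek. Tipping needs 23°, so I can unload, open and let it settle flat.

```bash
python3 -m handwheel '[[[0,0,-0.0015,0,1],[0,0,-0.0015,0,1],[0,0,0,0,1]]]'
```

```text
clock: 27.37
tool_pos: [0.6481, 0.1926, 0.1961]
orientation: [-179.8, 0.0, -79.7]
force: [0.4, -1.5, 8.6]
opening: 0.0207
```

```bash
python3 -m handwheel '[[[0,0,-0.0015,0,1],[0,0,-0.0005,0,1],[0,0,0,0,1],[0,0,0,0,0.76],[0,0,0,0,0.73],[0,0,0,0,0.68],[0,0,0,0,0.6],[0,0,0,0,0.55],[0,0,0,0,0.55],[0,0,0,0,0.55]]]'; python3 - <<'E'
from h import *
b=vision.snapshot('scene');cv2.imwrite('pics/sc19.png',cv2.resize(b['color'][160:270,330:440,::-1],None,fx=5,fy=5,interpolation=2))
s,T=wrist();cv2.imwrite('pics/w19.png',s['color'][:,:,::-1])
E
```

```text
clock: 28.2
tool_pos: [0.647, 0.1926, 0.1961]
orientation: [-180.0, 0.0, -79.7]
force: [-0.8, -0.3, -0.0]
opening: 0.0384
```

View pics/sc19.png

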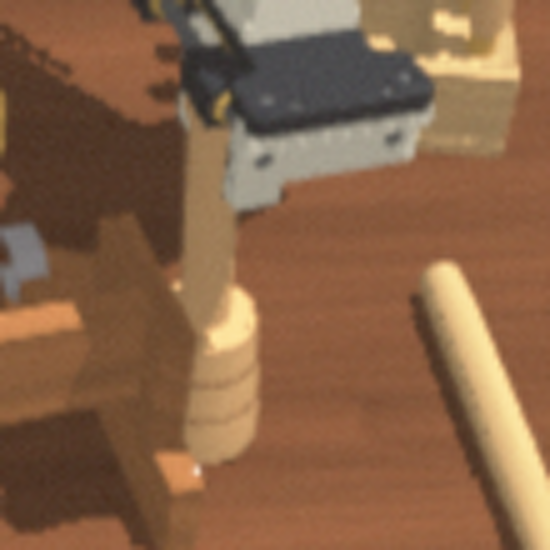

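View pics/w19.png

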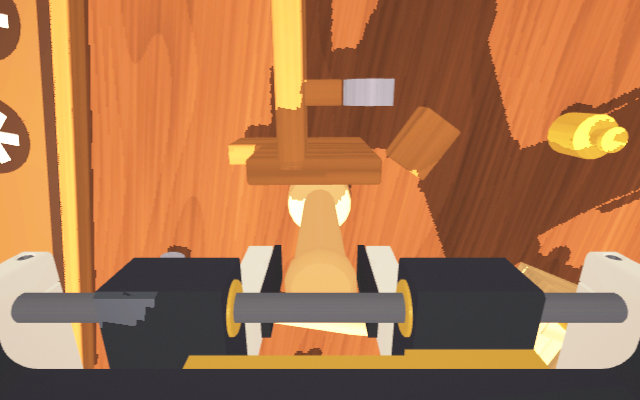

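```bash
python3 - <<'E'
from h import *
s,T=wrist();o=telemetry.get_obs();h=R.from_euler('xyz',o['orientation'],degrees=True).as_matrix()
m=silhouettes('mallet',s)
if m:
    m=m[0]['region']
    for r in range(170,345,8):
        c=np.where(m[r])[0]
        if len(c): print(r,c.min(),c.max(),end='; ')
print()
for px,z in (((320,205),.08),((320,190),.08),((320,262),.22),((320,275),.21),((320,295),.21)):
    w=atz(s,px,z,T);print(px,z,w.round(4),'tool dx',((w-o['tool_pos'])@h)[:2].round(4))
# predicted pixel for vertical mallet at tool dx
for dx in(-.016,-.01,0.,.01):
    base=o['tool_pos']+h[:,0]*dx
    print(dx,[proj(s,np.array([base[0],base[1],z])+h[:,0]*r,T).round().tolist() for z,r in((.22,.015),(.22,-.015),(.08,.0255),(.06,.027),(0,.03))])
cv2.imwrite('pics/w19z.png',cv2.resize(s['color'][130:360,220:420,::-1],None,fx=3,fy=2.5))
E
```

```text
186 289 346; 194 287 348; 202 286 349; 210 287 348; 218 289 346; 226 295 341; 234 298 335; 242 297 335; 250 295 336; 258 294 337; 266 292 339; 274 291 339; 282 289 340; 290 284 345; 330 289 339; 338 304 326; 
(320, 205) 0.08 [0.6469 0.1941 0.08  ] tool dx [-0.0015 -0.0002]
(320, 190) 0.08 [0.6492 0.1817 0.08  ] tool dx [ 0.0111 -0.0002]
(320, 262) 0.22 [0.6513 0.172  0.22  ] tool dx [ 0.021  -0.0006]
(320, 275) 0.21 [0.6492 0.1833 0.21  ] tool dx [ 0.0095 -0.0005]
(320, 295) 0.21 [0.6474 0.1931 0.21  ] tool dx [-0.0004 -0.0005]
-0.016 [[321.0, 310.0], [321.0, 369.0], [320.0, 192.0], [320.0, 184.0], [320.0, 166.0]]
-0.01 [[321.0, 297.0], [321.0, 358.0], [320.0, 185.0], [320.0, 177.0], [320.0, 160.0]]
0.0 [[321.0, 276.0], [321.0, 338.0], [320.0, 172.0], [320.0, 165.0], [320.0, 150.0]]
0.01 [[321.0, 253.0], [321.0, 318.0], [320.0, 160.0], [320.0, 153.0], [320.0, 140.0]]
```

View pics/w19z.png

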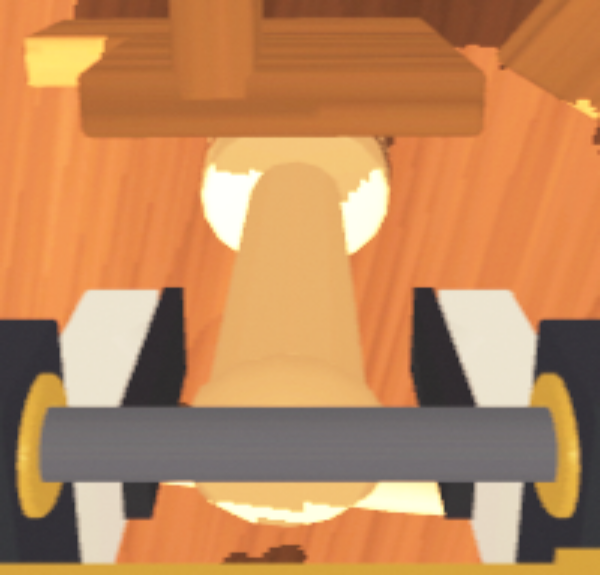

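The wrist view shows the mallet standing upright. The pommel (rows 272–338) and the head's ring both project to tool dx≈0, and it is just off the cheek. I'll lower a little to hold the handle below the pommel, then regrip.

```bash
python3 -m handwheel '[[[0,0,0.006,0,0.55],[0,0,0.006,0,0.55],[0,0,0,0,0.55],[0,0,0,0,0.65],[0,0,0,0,0.7],[0,0,0,0,0.75],[0,0,0,0,1],[0,0,0,0,1],[0,0,0,0,1]]]'; python3 - <<'E'
from h import *
b=vision.snapshot('scene');cv2.imwrite('pics/sc20.png',cv2.resize(b['color'][160:270,330:440,::-1],None,fx=5,fy=5,interpolation=2))
a=vision.snapshot('top');
print(fit_tilt(b,Lg=.18))
E
```

```text
clock: 29.15
tool_pos: [0.6469, 0.1926, 0.184]
orientation: [180.0, 0.0, -79.7]
force: [0.5, -0.4, -2.0]
opening: 0.0276
[(np.float64(0.5195797516714422), np.float64(98.0)), (np.float64(0.5169811320754717), np.float64(96.0)), (np.float64(0.5094339622641509), np.float64(94.0))]
```

View pics/sc20.png

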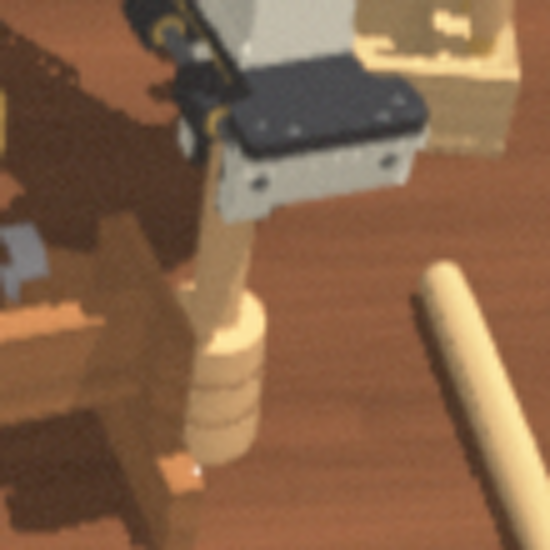

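```bash
python3 -m handwheel '[[[0,0,0,0,1],[0,0,0,0,1],[0,0,0,0,1]]]'; python3 - <<'E'
from h import *
s,T=wrist();cv2.imwrite('pics/w20z.png',cv2.resize(s['color'][130:360,220:420,::-1],None,fx=3,fy=2.5))
E
```

```text
clock: 29.55
tool_pos: [0.6469, 0.1925, 0.184]
orientation: [180.0, -0.0, -79.7]
force: [-0.8, -0.3, -2.1]
opening: 0.0277
```

View pics/w20z.png

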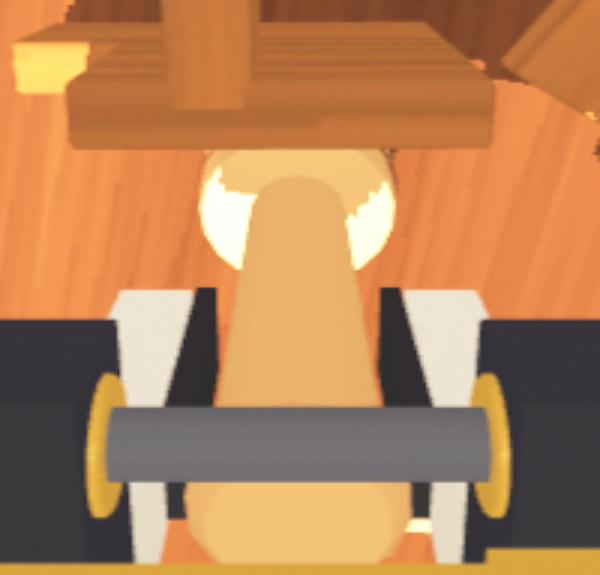

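Opening is 27.7 mm, and the pommel shows at rows beyond 350. So the pads hold the pommel off-centre by ~15 mm, and my last picture probably caught the mallet mid-rock. I'll open, let it settle and measure again.

```bash
python3 -m handwheel '[[[0,0,0,0,0.69],[0,0,0,0,0.66],[0,0,0,0,0.6],[0,0,0,0,0.5],[0,0,0,0,0.5],[0,0,0,0,0.5],[0,0,0,0,0.5],[0,0,0,0,0.5],[0,0,0,0,0.5],[0,0,0,0,0.5]]]'; python3 - <<'E'
from h import *
b=vision.snapshot('scene');cv2.imwrite('pics/sc21.png',cv2.resize(b['color'][160:270,330:440,::-1],None,fx=5,fy=5,interpolation=2))
s,T=wrist();cv2.imwrite('pics/w21.png',s['color'][:,:,::-1])
o=telemetry.get_obs();h=R.from_euler('xyz',o['orientation'],degrees=True).as_matrix()
for dx in(-.03,-.02,-.01,0.,.01):
    base=o['tool_pos']+h[:,0]*dx
    print(dx,[proj(s,np.array([base[0],base[1],z])+h[:,0]*r,T).round().tolist() for z,r in((.22,.015),(.22,-.015),(.08,.0255),(.08,-.0255))],[((proj(b,np.array([base[0],base[1],z]))-[330,160])*5).round().tolist() for z in (0,.08,.15,.22)])
E
```

```text
clock: 30.43
tool_pos: [0.6469, 0.1926, 0.1841]
orientation: [180.0, -0.0, -79.7]
force: [-0.3, 0.6, -0.3]
opening: 0.0442
-0.03 [[321.0, 360.0], [321.0, 418.0], [320.0, 213.0], [320.0, 272.0]] [[239.0, 412.0], [257.0, 303.0], [275.0, 197.0], [295.0, 80.0]]
-0.02 [[322.0, 338.0], [321.0, 399.0], [320.0, 201.0], [320.0, 261.0]] [[221.0, 415.0], [238.0, 306.0], [255.0, 200.0], [274.0, 83.0]]
-0.01 [[322.0, 316.0], [321.0, 380.0], [320.0, 189.0], [320.0, 250.0]] [[203.0, 419.0], [219.0, 310.0], [235.0, 204.0], [253.0, 87.0]]
0.0 [[322.0, 293.0], [321.0, 360.0], [320.0, 176.0], [320.0, 238.0]] [[185.0, 423.0], [200.0, 314.0], [215.0, 208.0], [232.0, 90.0]]
0.01 [[322.0, 268.0], [322.0, 338.0], [320.0, 163.0], [320.0, 227.0]] [[167.0, 426.0], [181.0, 317.0], [195.0, 211.0], [211.0, 94.0]]
```

View pics/sc21.png

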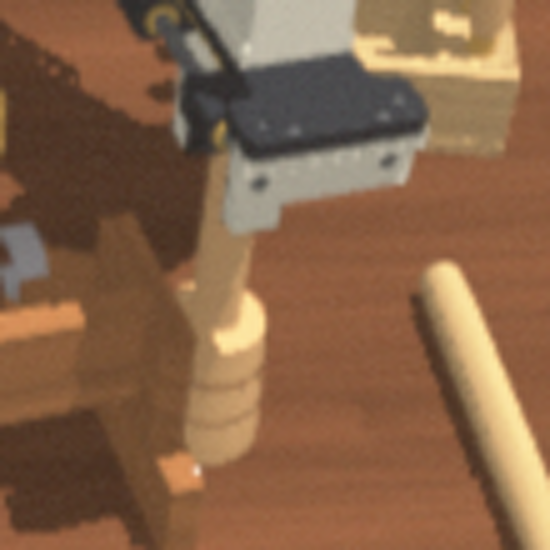

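View pics/w21.png

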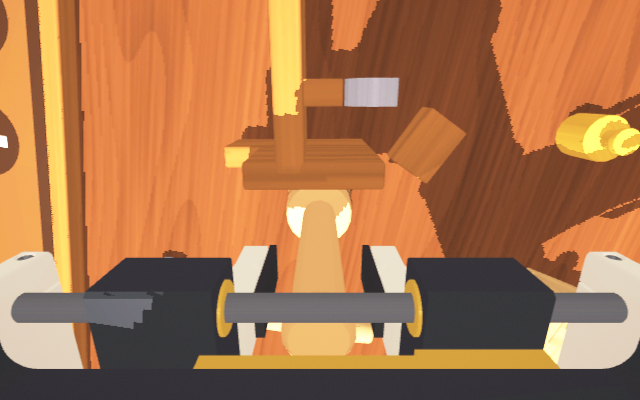

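The settled views (allowing for the cheek hiding part of the head) put the mallet upright with its axis at tool dx≈-9 mm. I'll shift the hand by that and regrip.

```bash
python3 -m handwheel '[[[-0.005,0,0,0,0.5],[-0.005,0,0.002,0,0.5],[0,0,0.001,0,0.5],[0,0,0,0,0.6],[0,0,0,0,0.65],[0,0,0,0,0.68],[0,0,0,0,0.71],[0,0,0,0,0.75],[0,0,0,0,1],[0,0,0,0,1],[0,0,0,0,1]]]'; python3 - <<'E'
from h import *
b=vision.snapshot('scene');cv2.imwrite('pics/sc22.png',cv2.resize(b['color'][160:270,330:440,::-1],None,fx=5,fy=5,interpolation=2))
s,T=wrist();cv2.imwrite('pics/w22.png',s['color'][:,:,::-1])
E
```

```text
clock: 31.45
tool_pos: [0.6453, 0.2024, 0.1813]
orientation: [-180.0, 0.0, -79.7]
force: [-0.2, 0.7, 2.3]
opening: 0.0266
```

View pics/sc22.png

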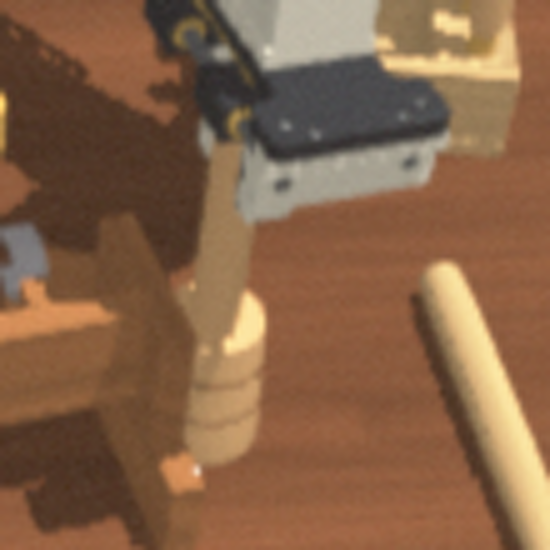

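View pics/w22.png

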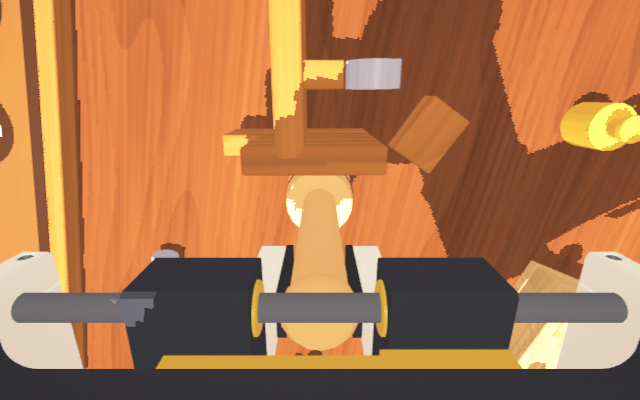

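```bash
python3 -m handwheel '[[[0,0,-0.003,0,1],[0,0,-0.004,0,1],[0,0,-0.004,0,1],[0,0,-0.004,0,1],[0,0,0,0,1],[0,0,0,0,1]]]'; python3 - <<'E'
from h import *
o=telemetry.get_obs();print(o['force'],o['moment'])
b=vision.snapshot('scene');cv2.imwrite('pics/sc23.png',cv2.resize(b['color'][160:270,330:440,::-1],None,fx=5,fy=5,interpolation=2))
E
```

```text
clock: 32.05
tool_pos: [0.6452, 0.2025, 0.1964]
orientation: [-180.0, 0.0, -79.7]
force: [0.5, 0.7, -3.4]
opening: 0.0262
[ 0.45698391  0.65040306 -3.40881456] [0.06825767 0.13710521 0.01917533]
```

View pics/sc23.png

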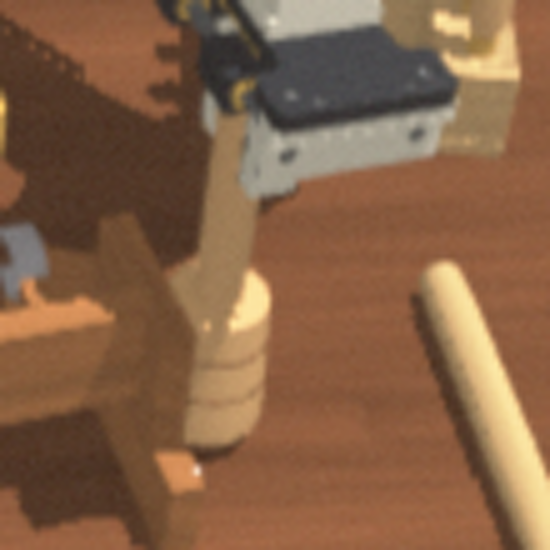

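Lifted and held, with about 3.4 N hanging. I'll move clear of the rail to see how it hangs.

```bash
python3 -m handwheel '[[[-0.008,0,0,0,1],[-0.012,0,0,0,1],[-0.012,0,0,0,1],[-0.012,0,0,0,1],[-0.008,0,0,0,1],[0,0,0,0,1],[0,0,0,0,1],[0,0,0,0,1]]]'; python3 - <<'E'
from h import *
o=telemetry.get_obs();print(o['tool_pos'],o['moment'],o['opening'])
b=vision.snapshot('scene');cv2.imwrite('pics/sc24.png',cv2.resize(b['color'][160:270,340:450,::-1],None,fx=5,fy=5,interpolation=2))
s,T=wrist();cv2.imwrite('pics/w24.png',s['color'][:,:,::-1])
P=o['tool_pos']
for d in (0,-.01,.01): print(d,[((proj(b,np.array([P[0],P[1]+d,z]))-[340,160])*5).round().tolist() for z in (.015,.095,.15,.19)])
E
```

```text
clock: 32.77
tool_pos: [0.6357, 0.2537, 0.196]
orientation: [180.0, -0.0, -79.7]
force: [-0.1, -0.3, -2.9]
opening: 0.0263
[0.63568925 0.25368511 0.19596455] [-0.02689703  0.11717281  0.01980582] 0.026330610745162592
0 [[250.0, 381.0], [271.0, 269.0], [288.0, 185.0], [300.0, 120.0]]
-0.01 [[231.0, 382.0], [251.0, 270.0], [267.0, 187.0], [279.0, 121.0]]
0.01 [[268.0, 380.0], [291.0, 268.0], [308.0, 184.0], [322.0, 119.0]]
```

View pics/sc24.png

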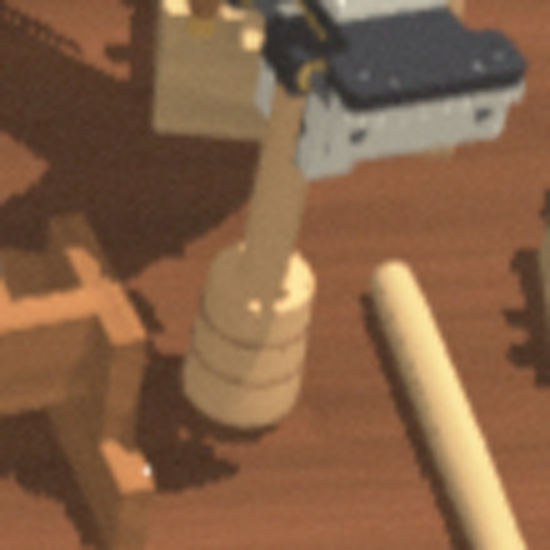

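View pics/w24.png

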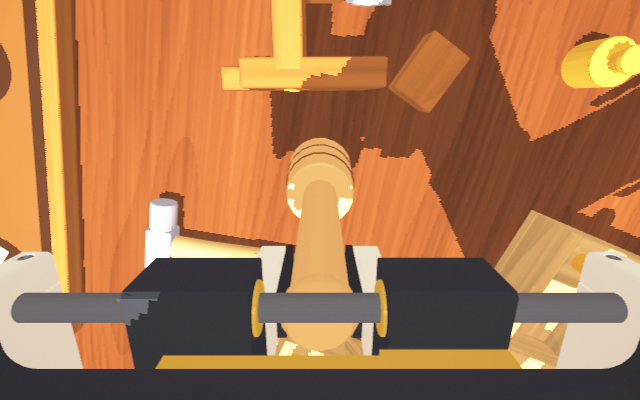

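The mallet hangs upright: base, ring and handle all sit at the same offset, ~4 mm towards -y of the TCP. Now I'll measure the bay accurately.

```bash
python3 - <<'E'
import cv2
a=cv2.imread('pics/top0.png');b=cv2.imread('pics/scene0.png')
cv2.imwrite('pics/zb1.png',cv2.resize(a[225:305,165:255],None,fx=7,fy=7,interpolation=2))
cv2.imwrite('pics/zb2.png',cv2.resize(b[115:195,362:442],None,fx=7,fy=7,interpolation=2))
E
```

```text
(no output)
```

View pics/zb1.png

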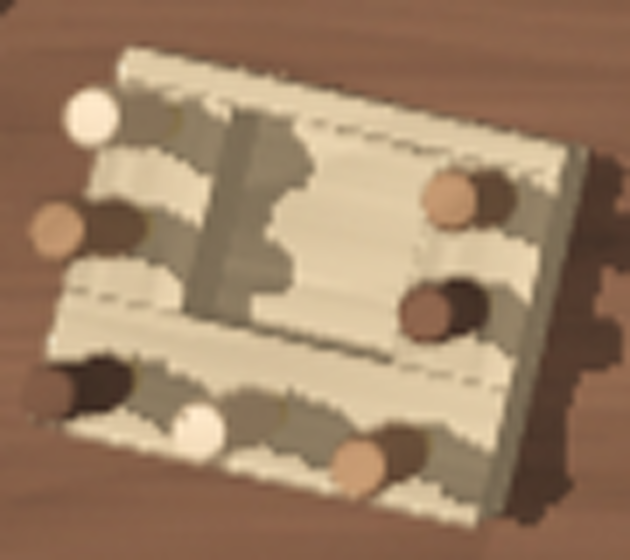

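View pics/zb2.png

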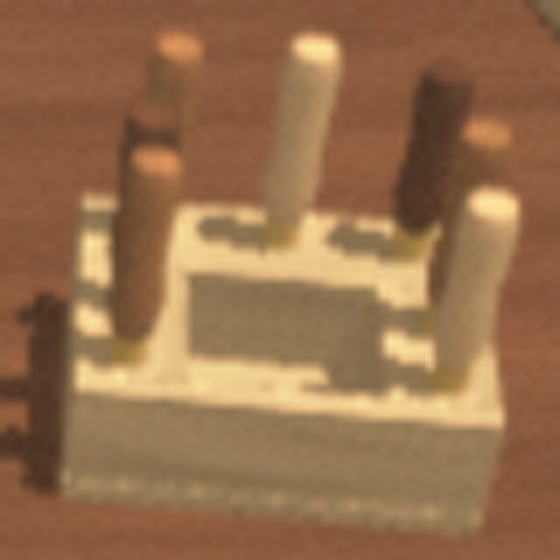

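```bash
cat > fitb.py <<'E'
from h import *
from scipy.optimize import least_squares
a=vision.snapshot('top');b=vision.snapshot('scene')
H=[(30,68),(-12,68),(-70,58),(-70,0),(-70,-58),(30,-68),(-12,-68)]
tp=[(92,117),(57,230),(47,390),(198,432),(357,467),(452,198),(428,312)]
sp=[(493,205),(487,132),(445,70),(315,48),(180,47),(157,160),(153,112)]
D=[]
for h,t,s in zip(H,tp,sp):
    D.append((a,(*h,156),(165+t[0]/7,225+t[1]/7)));D.append((b,(*h,156),(362+s[0]/7,115+s[1]/7)))
for p,t in (((55,90,60),(122,50)),((55,-90,60),(568,148)),((-95,-90,60),(478,522)),((42,42,60),(240,110))): D.append((a,p,(165+t[0]/7,225+t[1]/7)))
for p,t in (((55,-90,60),(75,388)),((55,90,60),(503,420)),((55,-90,0),(65,492)),((55,90,0),(480,530))): D.append((b,p,(362+t[0]/7,115+t[1]/7)))
def f(q):
    c,s=np.cos(q[2]),np.sin(q[2]);r=[]
    for im,p,uv in D:
        w=np.array([q[0]+(c*p[0]-s*p[1])/1e3,q[1]+(s*p[0]+c*p[1])/1e3,p[2]/1e3]);r+=list(proj(im,w)-uv)
    return np.array(r)
for sel in (None,):
    R0=least_squares(f,[.374,.34,-.15],loss='soft_l1');print(R0.x,np.degrees(R0.x[2]));r=f(R0.x).reshape(-1,2).round(1);print(r.tolist())
E
python3 fitb.py
```

```text
[ 0.37491724  0.3448904  -0.21092521] -12.085124359669875
[[-1.0, -0.2], [-0.2, -2.0], [-0.1, -0.0], [-0.7, 0.5], [-0.6, 0.7], [0.1, -1.2], [0.2, -0.2], [-0.8, 0.5], [-0.1, -0.1], [-0.9, -0.7], [-0.4, 0.0], [-0.9, 0.7], [-0.9, 0.1], [-0.4, -0.2], [-0.3, -0.8], [-0.4, -0.5], [-0.5, 0.5], [-1.4, -0.9], [-0.7, -0.2], [0.1, 0.4], [-1.3, 0.6], [-0.8, 0.3]]
```

The bay is at (0.375, 0.345) with the block's yaw -12°. The fit's residuals stay below about 1 px in both views, save one at 2 px. Lift above the chisels and carry over.

```bash
python3 -m handwheel '[[[0,0,-0.008,0,1],[0,0,-0.015,0,1],[0,0,-0.02,0,1],[0,0,-0.022,0,1],[0,0,-0.022,0,1],[0,0,-0.022,0,1],[0,0,-0.022,0,1],[0,0,-0.022,0,1],[0,0,-0.017,0,1],[0,0,-0.01,0,1],[0,0,0,0,1],[0,0,0,0,1]]]'
python3 -m handwheel '[[[-0.005,0.009,0,0,1],[-0.009,0.015,0,0,1],[-0.010,0.018,0,0,1],[-0.011,0.019,0,0,1],[-0.011,0.019,0,0,1],[-0.011,0.019,0,0,1],[-0.011,0.019,0,0,1],[-0.011,0.019,0,0,1],[-0.011,0.019,0,0,1],[-0.011,0.019,0,0,1],[-0.011,0.019,0,0,1],[-0.011,0.018,0,0,1],[-0.010,0.015,0,0,1],[-0.006,0.010,0,0,1],[-0.002,0.003,0,0,1],[0,0,0,0,1],[0,0,0,0,1],[0,0,0,0,1]]]'
python3 - <<'E'
from h import *
o=telemetry.get_obs();print(o['tool_pos'],o['moment'],o['opening'])
b=vision.snapshot('scene');cv2.imwrite('pics/sc25.png',cv2.resize(b['color'][60:200,330:470,::-1],None,fx=4,fy=4,interpolation=2))
s,T=wrist();cv2.imwrite('pics/w25.png',s['color'][:,:,::-1]);np.save('T25.npy',T)
a=vision.snapshot('top');cv2.imwrite('pics/t25.png',cv2.resize(a['color'][180:320,130:290,::-1],None,fx=4,fy=4,interpolation=2))
P=o['tool_pos']
q=[.375,.345,-.211];c,sn=np.cos(q[2]),np.sin(q[2])
print('bay corners top z60 in scene zoom / wrist')
for p in((42,42),(42,-42),(-42,-42),(-42,42)):
    w=np.array([q[0]+(c*p[0]-sn*p[1])/1e3,q[1]+(sn*p[0]+c*p[1])/1e3,.06]);print(((proj(b,w)-[330,60])*4).round(),proj(s,w,T).round())
print([((proj(b,np.array([P[0],P[1]-.004,z]))-[330,60])*4).round().tolist() for z in (.2,.28,.33)])
E
```

```text
clock: 33.97
tool_pos: [0.6357, 0.2534, 0.376]
orientation: [-180.0, 0.0, -79.7]
force: [-0.4, 0.1, -3.4]
opening: 0.0263
clock: 35.47
tool_pos: [0.3749, 0.349, 0.3757]
orientation: [180.0, -0.0, -79.7]
force: [-0.3, -0.6, -2.6]
opening: 0.0266
[0.37492928 0.34902841 0.3756929 ] [-0.08894205  0.12370441 -0.00962136] 0.02655538504288668
bay corners top z60 in scene zoom / wrist
[348. 445.] [281. 172.]
[234. 436.] [303. 115.]
[232. 372.] [361. 139.]
[341. 380.] [336. 194.]
[[319.0, 245.0], [340.0, 139.0], [353.0, 67.0]]
```

View pics/sc25.png

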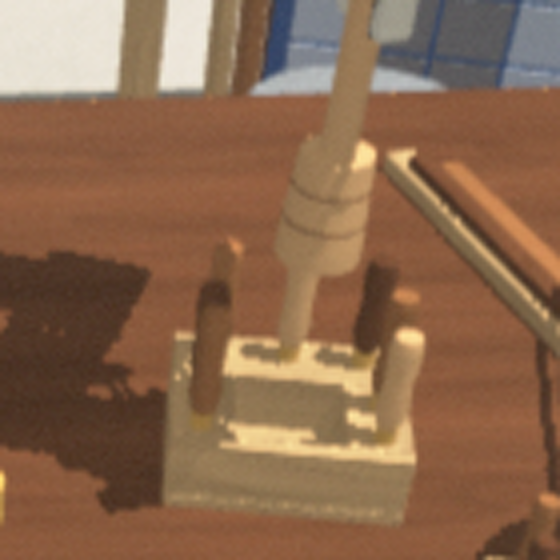

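View pics/w25.png

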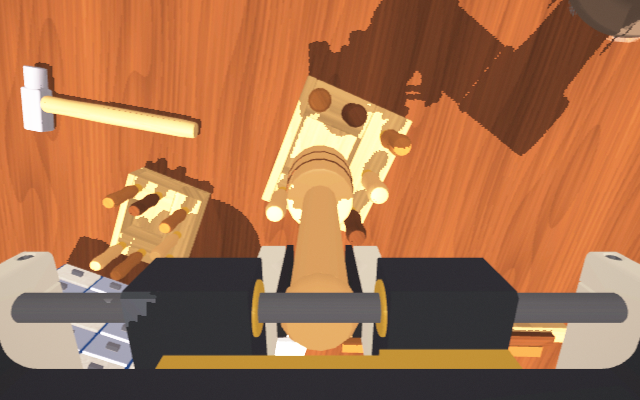

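Over the bay, the head's base is ~3 mm towards -y of centre. A small shift, then down.

```bash
python3 -m handwheel '[[[-0.003,0,0.005,0,1],[0,0,0.012,0,1],[0,0,0.018,0,1],[0,0,0.02,0,1],[0,0,0.02,0,1],[0,0,0.02,0,1],[0,0,0.018,0,1],[0,0,0.012,0,1],[0,0,0.007,0,1],[0,0,0,0,1],[0,0,0,0,1]]]'
python3 - <<'E'
from h import *
o=telemetry.get_obs();print(o['tool_pos'],o['moment'],o['opening'])
b=vision.snapshot('scene');cv2.imwrite('pics/sc26.png',cv2.resize(b['color'][80:200,345:465,::-1],None,fx=5,fy=5,interpolation=2))
s,T=wrist();cv2.imwrite('pics/w26.png',s['color'][:,:,::-1])
E
```

```text
clock: 36.53
tool_pos: [0.3742, 0.3523, 0.2442]
orientation: [-180.0, -0.0, -79.7]
force: [-0.8, -0.6, -3.6]
opening: 0.0261
[0.37421073 0.35234132 0.2441771 ] [0.03147472 0.03990479 0.00303289] 0.0261433885356014
```

View pics/sc26.png

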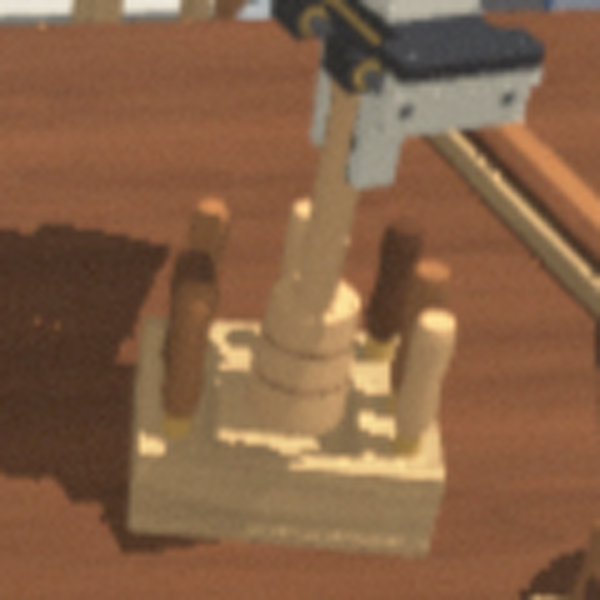

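View pics/w26.png

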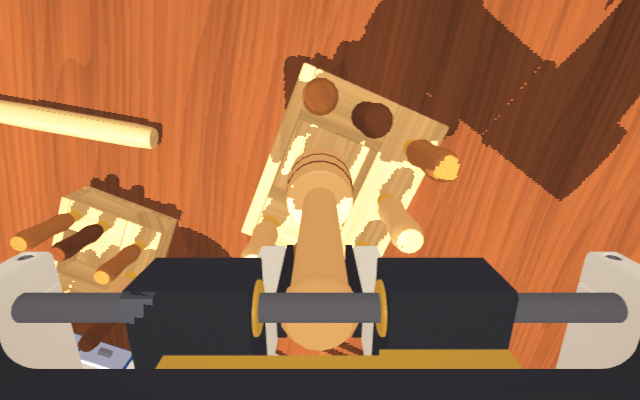

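The head's base is ~5 mm towards +y and ~3 mm towards -x in the bay opening (columns 248–348 against 217–358). Correct, then lower on.

```bash
python3 -m handwheel '[[[0.0045,-0.003,0,0,1],[0,0,0,0,1],[0,0,0.004,0,1],[0,0,0.005,0,1],[0,0,0.005,0,1],[0,0,0.005,0,1],[0,0,0.004,0,1],[0,0,0,0,1]]]'
python3 - <<'E'
from h import *
o=telemetry.get_obs();print(o['tool_pos'],o['force'],o['opening'])
b=vision.snapshot('scene');cv2.imwrite('pics/sc27.png',cv2.resize(b['color'][80:200,345:465,::-1],None,fx=5,fy=5,interpolation=2))
E
```

```text
clock: 37.3
tool_pos: [0.3773, 0.3479, 0.2198]
orientation: [179.9, -0.1, -79.7]
force: [0.6, 0.5, -2.6]
opening: 0.0264
[0.37730443 0.34792613 0.21978518] [ 0.58127883  0.46742284 -2.59672995] 0.02636658347449773
```

View pics/sc27.png

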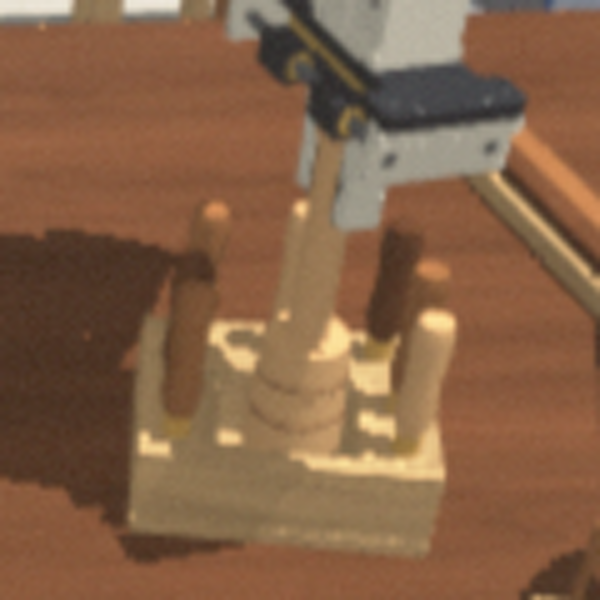

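```bash
python3 -m handwheel '[[[0.002,0,0.003,0,1],[0,0,0.005,0,1],[0,0,0.005,0,1],[0,0,0.005,0,1],[0,0,0.004,0,1],[0,0,0.002,0,1],[0,0,0,0,1],[0,0,0,0,1]]]'
```

```text
clock: 38.02
tool_pos: [0.3781, 0.3464, 0.197]
orientation: [180.0, -0.0, -79.7]
force: [0.4, 0.6, -2.2]
opening: 0.0264
```

```bash
python3 -m handwheel '[[[0,0,0.002,0,1],[0,0,0.0015,0,1],[0,0,0,0,1]]]'
```

```text
clock: 38.27
tool_pos: [0.378, 0.3463, 0.1933]
orientation: [180.0, -0.0, -79.7]
force: [-0.5, -0.5, -2.9]
opening: 0.0258
```

```bash
python3 -m handwheel '[[[0,0,0.001,0,1],[0,0,0.001,0,1],[0,0,0,0,1]]]';python3 -m handwheel '[[[0,0,0.001,0,1],[0,0,0,0,1]]]'
```

```text
clock: 38.52
tool_pos: [0.378, 0.3463, 0.1914]
orientation: [180.0, -0.0, -79.7]
force: [0.6, -0.2, -3.4]
opening: 0.0265
clock: 38.68
tool_pos: [0.3785, 0.3468, 0.1912]
orientation: [-179.9, 0.0, -79.7]
force: [-0.5, 0.3, 1.4]
opening: 0.0261
```

It touched the floor at TCP 0.191, as predicted. Release gently.

```bash
python3 -m handwheel '[[[0,0,0.0005,0,1],[0,0,0,0,1],[0,0,0,0,0.76],[0,0,0,0,0.72],[0,0,0,0,0.69],[0,0,0,0,0.66],[0,0,0,0,0.6],[0,0,0,0,0.5],[0,0,0,0,0.5],[0,0,0,0,0.45],[0,0,0,0,0.45],[0,0,0,0,0.45]]]'
python3 - <<'E'
from h import *
b=vision.snapshot('scene');cv2.imwrite('pics/sc28.png',cv2.resize(b['color'][80:200,345:465,::-1],None,fx=5,fy=5,interpolation=2))
s,T=wrist();cv2.imwrite('pics/w28.png',s['color'][:,:,::-1])
E
```

```text
clock: 39.68
tool_pos: [0.3781, 0.3464, 0.19]
orientation: [180.0, -0.0, -79.7]
force: [-0.3, 0.2, 0.2]
opening: 0.0479
```

View pics/sc28.png

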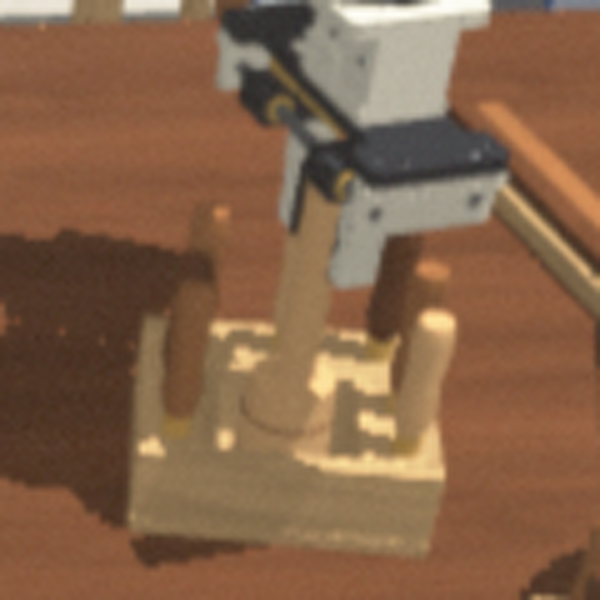

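View pics/w28.png

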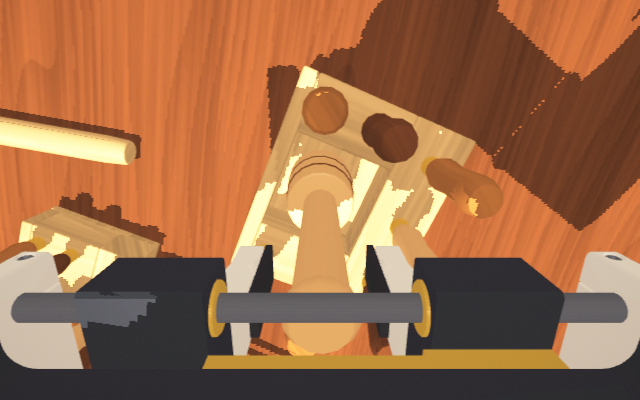

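It stands in the bay with the pads clear on both sides. Now straight up and away.

```bash
python3 -m handwheel '[[[0,0,-0.005,0,0.4],[0,0,-0.01,0,0.4],[0,0,-0.015,0,0.4],[0,0,-0.02,0,0.4],[0,0,-0.02,0,0.4],[0,0,-0.025,0,0.4],[0,0,-0.025,0,0.4],[0,0,-0.025,0,0.4],[0.03,-0.02,0,0,0.4],[0.03,-0.02,0,0,0.4],[0.03,-0.02,0,0,0.4],[0.03,-0.02,0,0,0.4],[0.03,-0.02,0,0,0.4],[0.03,-0.02,0,0,0.4],[0,0,0,0,0.4],[0,0,0,0,0.4]]]'
python3 - <<'E'
from h import *
b=vision.snapshot('scene');cv2.imwrite('pics/sc29.png',b['color'][:,:,::-1]);cv2.imwrite('pics/sc29z.png',cv2.resize(b['color'][80:200,345:465,::-1],None,fx=5,fy=5,interpolation=2))
a=vision.snapshot('top');cv2.imwrite('pics/t29.png',a['color'][:,:,::-1])
for z in (.09,.15,.215): print(z,((proj(b,np.array([.375,.345,z]))-[345,80])*5).round())
E
```

```text
clock: 41.12
tool_pos: [0.5294, 0.1891, 0.3356]
orientation: [-180.0, -0.0, -79.9]
force: [0.0, 1.0, 0.0]
opening: 0.0526
0.09 [293. 369.]
0.15 [310. 283.]
0.215 [329. 183.]
```

View pics/sc29z.png

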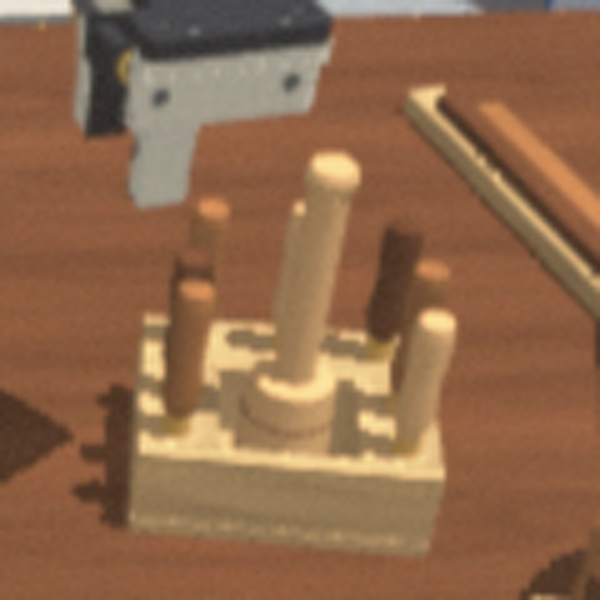

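View pics/t29.png

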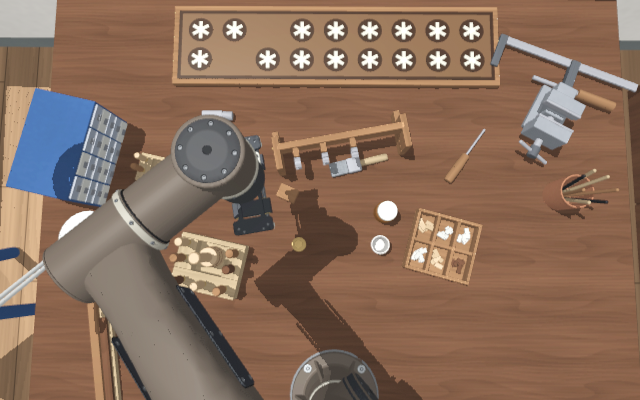

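View pics/sc29.png

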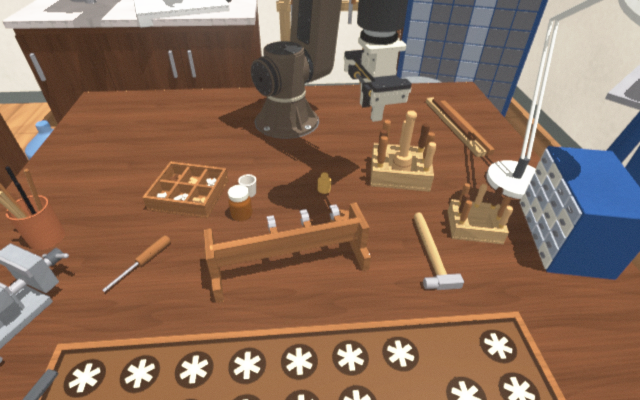

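The mallet stands upright in the bay: ring at (292,380), handle at (308,283) and pommel at (333,175), on the projected vertical axis. The bystanders are where they were, and the gripper is clear. Handing in.

```bash
python3 -c "
from plant import close_job, telemetry
print(close_job());print(telemetry.get_obs()['clock'])"
```

```text
the job is handed in; nothing more can be done
None
the job is handed in; nothing more can be done
```

The mallet is standing on its head in the large chisel block's bay, handle up, released, and I've handed the job in at about 41 s of the 67 s allowed. No verdict was given.

**What I did:**
- I gripped the handle between the clips, pulled it straight forward out of both, and laid it on the clear bench beyond the rail's +y end.
- I regripped it near the pommel to raise it, then stood it on its head on the bench.
- I regripped it upright, carried it over the chisels, lowered it to the bay floor and let go.

**Last checks:**
- The scene camera shows the mallet upright, within a few pixels of the vertical axis I projected for the bay.
- The bay floor was met at the height I expected.
- The bystanders look unmoved in the scene and top views. The hammer is partly hidden by the arm in the top view but clear in the scene view.
- Reported wrist forces stayed under about 20 N at the end of every move.

**What did not go to plan:**
- **Turning it up:** pad friction held the mallet at about 42° head-down. Jerking the hand and easing the grip barely helped, so I turned it upright by pressing the head lightly (3.5 N reading) against the rail's fixed end cheek.
- **Grip creep:** during that press the handle crept off the middle of the pads and the opening fell to 20.7 mm. I set the mallet down at once and let it settle; it rocked briefly but stayed standing.
- **Odd opening:** in the last grip the opening read 26–27 mm where the handle is 25 mm. I did not explain this; the hold was steady.

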